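# Close the dry box, then load the sample boat through its sprung flap

### The job

The desiccant in the dry box has just been changed and its lid still stands open on the locked folding stay. Press the stay's red knee down to unlock it and lower the lid until it is shut; only then, so that the dry air stays in, set the sample boat with its puck on the loading sill and push it in through the sprung flap, until the flap has closed by itself behind the boat, over the push rod. Leave the vial, the brass weight and the tape roll where they are.

Things in the scene. Friction and masses are not known exactly. Their poses are not given: they have to be found in the camera images.
- drybox: White and grey metal dry box, fixed to the bench. Origin on the bench top under the middle of the lip of its loading port; x runs level into the box, z up; the port faces the robot's right. The port is a grey snout, x = 0 to 64 mm, 100 mm wide, roof top at z = 60 mm. Above and behind it, x = 62 to 180 mm, y = +-78 mm, stands the open-topped desiccant bay, rim at z = 124 mm; its floor shuts it off from the sample bay below.
- sill (a point): Middle of the top of the aluminium loading sill in front of the port; axes as the box's. The sill is 6 mm above the bench, 98 mm long (x = -86 to +12 mm of the box), 108 mm wide. Two guides on it, 6 mm high, are 64 mm apart from x = -32 to 0 mm of the box and flare away from the port to 75 mm apart at x = -77 mm.
- bay (a point): Middle of the floor of the sample bay, where the boat belongs (x = 88, y = 0, z = 6 mm of the box; axes as the box's). The bay is a tunnel reached only through the port, its floor level with the sill, 64 mm wide, headroom up to z = 47 mm of the box under the flap's hinge rod and 54 mm behind it, back stop at x = 128 mm of the box.
- lid (a joint): Clear lid in an aluminium frame, 125 mm deep, 158 mm wide, 7 mm thick, hinged along the box's far top edge. 0 = standing open (80 degrees up); grows as it is lowered; 1.40 rad = shut on the rim. A stiff hinge: it stays wherever it is left and takes up to about 5 N at the knob to move. While the stay is locked the lid cannot be lowered.
- lid_knob (a point): Middle of the black knob on the middle of the lid's free edge: 20 mm wide (box y), 20 mm long (outward from the edge, in the lid's plane), 12 mm thick. It is 135 mm from the hinge axis. It points up while the lid is open and out over the port's roof when shut, from x = 33 to 53 mm of the box.
- lid_hinge (a point): Middle of the lid's hinge axis, which runs along the box's y; at x = 177.5, y = 0, z = 124 mm of the box.
- stay (a joint): Knee of the folding lid stay: two 46 mm steel links inside the right-hand wall (box -y), from the wall up to the lid. 0 = locked, the knee on its stop 10 degrees past straight, bulging up and toward the port side. Grows as the knee is pressed down and in toward the hinge (about 4 N, 5 mm to pass straight); past 0.2 rad it is broken and folds as the lid goes down; about 3 rad with the lid shut.
- stay_knee (a point): Middle of the red press roller on the stay's knee, 15 mm in diameter, 26 mm long, lying along the box's y. The open lid stands about 40 mm behind it.
- flap (a joint): Dark steel flap closing the port, 60 mm wide, 42 mm long, with a 24 mm wide, 11 mm high notch below for the boat's rod, hinged on a rod along its top (x = 12, z = 50 mm of the box), its lower edge at x = 3, z = 9 mm of the box. 0 = closed; it opens only inward (lower edge swings in and up), to 1.42 rad; a light spring (under 1 N at the edge) shuts it again.
- flap_edge (a point): Middle of the lower edge of the flap (in its notch). The boat holds the flap up until its rear wall is about 50 mm past the lip; then the flap drops behind it, astride the rod.
- boat: Loose open aluminium sample boat, 0.12 kg, body 70 mm long (its x), 54 mm wide (its y), side and rear walls 20 mm high, 3 mm thick. Origin at the middle of the underside of this body; +x is its nose (front wall 13 mm high). From its tail a thin rod runs back to an upright grip. It goes in nose first, lies level only on its body, and can be gripped across the side walls.
- boat_grip (a point): Middle of the black upright grip on the end of the boat's push rod: 22 mm wide (boat y), 12 mm thick (boat x), from 1.5 to 38 mm above the boat's underside; at x = -106, z = 20 mm of the boat. The rod is 6 mm thick, 6.5 mm above the boat's underside. The grip and part of the rod stay outside when the boat is in.
- puck: Dark cast sample puck, 40 mm in diameter, 22 mm high, 60 g, lying loose in the middle of the boat between two cross ribs 10 mm high. Origin at the middle of its underside.
- blue_vial: Bystander: standing sample vial with a blue cap, 27 mm in diameter, 66 mm high, beside the box. Origin at the middle of its underside.
- brass_weight: Bystander: brass weight with a knob, 31 mm in diameter, 47 mm high, beside the box. Origin at the middle of its underside.
- tape_roll: Bystander: yellow roll of tape lying flat, 64 mm in diameter, 18 mm high, right of the loading sill. Origin at the middle of its underside.
Things that resemble listed ones, but are neither listed nor needed, are in the scene too. There is more than one size of the boat; the job needs the larger.

How it is judged:
On the way, in this order (a step that is already met when the one before it is completed fails the run):
1. the stay's knee is pressed past straight while the lid is still up (value of joint stay above 0.25 rad and value of joint lid below 0.7 rad), for 0.05 s.
2. the lid is lowered until shut (value of joint lid above 1.37 rad), for 0.2 s.
3. the boat's front holds the flap open in the port (value of joint flap above 0.4 rad and x of boat in the frame of drybox between -0.033 and 0.078 m and value of joint lid above 1.37 rad), for 0.1 s.
At the end, for the whole second after the job is handed in: Lid shut (over 1.37 of 1.40 rad); boat level in the bay, its middle 80 to 98 mm past the lip; flap closed behind it (under 0.08 rad); puck flat in the boat, within 15 mm of its middle; all released and at rest (value of joint lid above 1.37 rad and value of joint flap below 0.08 rad and x of boat in the frame of drybox between 0.08 and 0.098 m and z of boat in the frame of drybox between 0.003 and 0.012 m and angle between boat's own z axis and vertical below 0.1 rad and horizontal distance between puck and boat below 0.015 m and z of puck in the frame of boat below 0.008 m and angle between puck's own z axis and vertical below 0.12 rad and linear speed of each of boat, puck below 0.01 m/s); the robot touches nothing.
It fails at once if the flap is opened while the lid is not shut (value of joint flap above 0.2 rad and value of joint lid below 1.3 rad).
It fails at once if the vial is shoved more than 25 mm or tipped (distance of blue_vial from where it was at the start of the episode above 0.025 m or angle between blue_vial's own z axis and vertical above 0.35 rad).
It fails at once if the brass weight is shoved more than 25 mm or tipped (distance of brass_weight from where it was at the start of the episode above 0.025 m or angle between brass_weight's own z axis and vertical above 0.35 rad).
It fails at once if the tape roll is shoved more than 25 mm or tipped (distance of tape_roll from where it was at the start of the episode above 0.025 m or angle between tape_roll's own z axis and vertical above 0.35 rad).
It also fails if it takes over 70 s, if anything falls off the work surface, if the arm or the gripper's body presses on something with over 40 N, if the wrist force passes 120 N, or if a joint passes its speed limit or range.

### The arm

A 7-joint arm with a two-finger parallel gripper is mounted at the origin on a cart in front of the work surface, level with it; the furniture and walls round the work are solid. World frame = base frame: x ahead of the robot, y to its left, z up, the work surface at z = 0. Lengths are in m, angles in rad, forces in N, time in s.
With the tool pointing down it reaches from about 0.4 to 0.85 m from the base axis. Payload 4.4 kg.
Tool frame: the origin (TCP) lies on the mounting face of the last link; the fingertips stand 199 mm ahead of it and the grasp point (between the pads) lies 180 mm ahead of it (bot.grasp_offset is the y of the grasp point in the tool frame, in m); y points along the fingers, z is the direction in which the jaws open and shut, and the axes are right-handed (so a half turn about y gives the same grasp; the last joint's range is limited). The gripper opens to 94 mm and grips with 3 to 60 N. Pads are 16 mm wide; open, the fingers measure 119 mm over their backs; the gripper's body (75 mm by 177 mm) begins 78 mm behind the grasp point.
Start: joints at [-1.21, 0.628, 0.038, 1.517, -0.027, 0.996, -0.02], TCP at [0.269, 0.592, 0.405] pointing down, gripper open.
Joint ranges: [-3.06, 3.06], [-0.37, 2.12], [-1.25, 1.32], [0.18, 2.47], [-1.1, 4.24], [0.23, 1.98], [-2.94, 2.94]. Speed limits (rad/s): [2.57, 2.57, 3.14, 3.14, 3.14, 3.14, 3.14].

### API

Orientations are given as a unit quaternion [w, x, y, z].
In Python, from cell import monitor, read_camera, order, nets, bot gives the robot as it stands.
- The arm moves only by the tool send_rows, never from a script. Its argument "motion" is a list of rows, each a list of 7 numbers: the shift along the tool's x, y, z in units of 60 mm (1.0 is 60 mm), then the turn, a rotation vector about the tool's x, y, z in units of 10 degrees (1.0 is 10 degrees), then the opening, from -1 (shut) to 1 (fully open). A call has exactly 5 rows; each row shifts and turns the pose as measured when the row begins, along the tool's axes as they then stand; what a row does not reach is not made up. A row lasts 1/8 s, in which the tool goes at most 62.5 mm and 10.7 degrees, less where a joint would pass 70% of its speed; a pose out of reach is approached as far as the arm can. A call is refused whole if a number of a shift passes 1 or a number of a turn 1, either way. A call with a gripper value outside its range is refused whole. The fingers move at their own pace and stop on an object; "force" is the grip in N (left out, the last holds). Time passes only in rows, so rows that do not move let the fingers close, or fill a call up. It gives the time, the measured TCP pose, the force and the opening at its end, in the units of the state.
- monitor.get_obs(): the state, without advancing time (a new reading comes with each control period).
- read_camera(name): name is "side" or "top"; returns a dict with "image" (384x512x3 uint8, red, green, blue), "z_map" (384x512 float32, m along the optical axis (not along the pixel's ray), 0 where there is no reading), "mtx" (3x3 intrinsics, pixels), "rvec" (rotation vector, rad) and "tvec" (3), from world to camera coordinates, as OpenCV has them. Camera axes: x right, y down, z forward; pixel columns grow to the right and rows downward; lengths in m; the calibration is good to about 2 mm. A picture is of the moment at which its call begins.
- order.job_done(): hands the job in, once; it reports no verdict.
Trained networks look in a picture, given as the dict that the camera call returned (one of the last four; its "shot" number tells which), for a name from the list of things; names that differ only in an ending like _2 or _b are one class to them, and where a whole thing is asked for, a point or a joint stands for the part that bears it (a point fixed in the world has none). Each returns a list of dicts, best first, with "confidence" (0 to 1); they miss things now and then, are a little off and sometimes report something else, mostly with a low value. They report only what shows in the picture. A call takes as long as a camera call. They do not tell look-alikes from the thing itself.
- nets.boxes_of(thing, picture): "centre" ([column, row] in pixels, amid what is visible of it).
- nets.tip_of(thing, picture): "centre" ([column, row] in pixels: a listed point, or the origin of a listed thing).
The state is a dict: "t": time; "q": joint angles; "dq": joint speeds; "tau": joint torques, N m; "eef_pos": TCP position; "orientation": TCP orientation; "contact_force": force on the tool from outside, world axes, zero at the start; "ft_torque": the same for the moment, N m; "width": opening from 0.0 (shut) to 1.0 (fully open).
Only numpy, scipy, OpenCV 4.12 (cv2) and the standard library are available. Lean on these libraries where they do the work, as an engineer would, in place of code of your own. Each camera call takes 0.05 s, during which the arm holds its last target.

## Working session

There is one attempt and no reset: what is moved stays moved. The work goes in short steps, Python scripts to look and compute and a tool call to move; the robot and the scene stay as the last step left them, time stands still between calls to the robot, and variables do not carry over. Pictures are saved under pics/ and viewed, and the job is handed in when it is done.

Besides the shell and the picture viewer there is one more tool, called after "Request:" as a command line: name --pt "numbers of a row" for each row, then --argument value for the rest. send_rows: Moves the arm, as the interface text tells. Its arguments: {"type":"object","properties":{"motion":{"type":"array","items":{"type":"array","items":{"type":"number"}}},"force":{"type":"number"}},"required":["motion"]}

```bash
ls; mkdir -p pics; cat > h.py <<'E'
import numpy as np, cv2
from scipy.spatial.transform import Rotation as R
from cell import monitor, read_camera, order, nets, bot
def cam(n):
    p=read_camera(n); p['R']=cv2.Rodrigues(np.array(p['rvec'],float))[0]; p['t']=np.array(p['tvec'],float).ravel(); return p
def save(p,name): cv2.imwrite('pics/'+name+'.png',p['image'][:,:,::-1])
def crop(p,name,c0,c1,r0,r1,k=4):
    im=p['image'][r0:r1,c0:c1,::-1]; cv2.imwrite('pics/'+name+'.png',cv2.resize(im,None,fx=k,fy=k,interpolation=cv2.INTER_CUBIC))
def ray(p,uv):
    K=np.array(p['mtx'],float); d=np.linalg.inv(K)@np.array([uv[0],uv[1],1.0]); return p['R'].T@d, -p['R'].T@p['t']
def atz(p,uv,z):
    d,o=ray(p,uv); return o+d*(z-o[2])/d[2]
def dep(p,uv,w=1):
    u,v=int(round(uv[0])),int(round(uv[1])); a=p['z_map'][max(0,v-w):v+w+1,max(0,u-w):u+w+1]; a=a[a>0]
    if a.size==0: return None
    d,o=ray(p,uv); return o+d*np.median(a)
def proj(p,X):
    X=np.atleast_2d(X); c=X@p['R'].T+p['t']; c=c@np.array(p['mtx'],float).T; return c[:,:2]/c[:,2:]
def cloud(p):
    K=np.array(p['mtx'],float); z=p['z_map']; v,u=np.mgrid[:z.shape[0],:z.shape[1]]
    c=np.stack([(u-K[0,2])/K[0,0]*z,(v-K[1,2])/K[1,1]*z,z],-1); W=(c-p['t'])@p['R']; W[z<=0]=np.nan; return W
def st():
    o=monitor.get_obs(); q=np.array(o['orientation']); M=R.from_quat(q[[1,2,3,0]]).as_matrix(); return o,np.array(o['eef_pos']),M
np.set_printoptions(precision=4,suppress=True)
E
python3 - <<'E'
from h import *
o,p,M=st(); print(p,M,bot.grasp_offset,o['width'],o['t'])
for n in('top','side'):
    c=cam(n); save(c,n+'0'); print(n,c['mtx'],-c['R'].T@c['t'])
    for t in ['drybox','sill','bay','lid','lid_knob','lid_hinge','stay_knee','flap','flap_edge','boat','boat_grip','puck','blue_vial','brass_weight','tape_roll']:
        for f in('boxes_of','tip_of'):
            try: r=getattr(nets,f)(t,c)
            except Exception as e: print(t,f,e); continue
            for d in r[:3]:
                if d['confidence']>.2: print(t,f,np.round(d['centre'],1),round(d['confidence'],2),dep(c,d['centre']))
E
```

```text
pics
[0.2689 0.5914 0.4038] [[ 0.9103 -0.0008  0.4139]
 [-0.4139 -0.0017  0.9103]
 [ 0.     -1.     -0.0019]] 0.1804 0.9972263269512661 0.0
top [[447.6557   0.     253.8529]
 [  0.     447.6557 200.3475]
 [  0.       0.       1.    ]] [ 0.4022 -0.0639  1.4759]
drybox boxes_of [201.3 201. ] 0.98 [0.5707 0.1173 0.1044]
drybox tip_of [222.  213.3] 0.73 [0.5427 0.0611 0.0036]
sill boxes_of [199.6 201. ] 0.85 [0.5688 0.1205 0.1197]
sill tip_of [229.8 214.9] 0.66 [0.5376 0.0352 0.0043]
sill tip_of [167.5 177.8] 0.47 [0.6318 0.2117 0.166 ]
sill tip_of [305.6 220.2] 0.24 [ 0.5208 -0.2127  0.0239]
bay boxes_of [198.1 199.3] 0.83 [0.5782 0.13   0.0859]
bay tip_of [199.1 196.5] 0.87 [0.5874 0.1273 0.084 ]
bay tip_of [307.9 221.3] 0.25 [ 0.517  -0.2198  0.0276]
lid boxes_of [165.3 176.3] 0.68 [0.6183 0.1967 0.2665]
lid boxes_of [196.8 200.1] 0.28 [0.5757 0.134  0.0857]
lid tip_of it knows: bay, blue_vial, boat, boat_grip, brass_weight, drybox, flap_edge, lid_hinge, lid_knob, puck, sill, stay_knee, tape_roll
lid_knob boxes_of [169.  174.1] 0.72 [0.6363 0.2    0.2024]
lid_knob tip_of [168.1 174.4]
[... 3806 characters left out ...]
58 [ 0.4603 -0.3718  0.0028]
boat_grip tip_of [206.1 304.5] 0.55 [ 0.4297 -0.2726  0.0316]
puck boxes_of [241.7 282. ] 0.52 [ 0.5238 -0.219   0.0258]
puck tip_of [244.3 284.8] 0.5 [ 0.5288 -0.2289  0.0269]
blue_vial boxes_of [281.8 187.4] 0.53 [0.6936 0.0818 0.0511]
blue_vial tip_of [282.1 195.6] 0.65 [0.6965 0.0804 0.0176]
brass_weight boxes_of [216.  172.3] 0.39 [0.5067 0.2082 0.028 ]
brass_weight boxes_of [247.3 169.6] 0.28 [0.5905 0.1039 0.1163]
brass_weight tip_of [215.5 176.6] 0.39 [0.5044 0.2083 0.0099]
tape_roll boxes_of [276.4 226.9] 0.82 [ 0.6557 -0.0289  0.0009]
tape_roll tip_of [271.5 228.5] 0.77 [ 0.6366 -0.0467  0.0168]
tape_roll tip_of [264.1 147.9] 0.57 [0.6465 0.1427 0.1604]
```

```bash
python3 - <<'E'
from h import *
c=cam('top'); crop(c,'topz',140,380,140,280,3.3)
c=cam('side'); crop(c,'sidez',190,310,90,240,4); crop(c,'sideb',190,300,240,380,4)
E
```

```text
(no output)
```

View pics/topz.png

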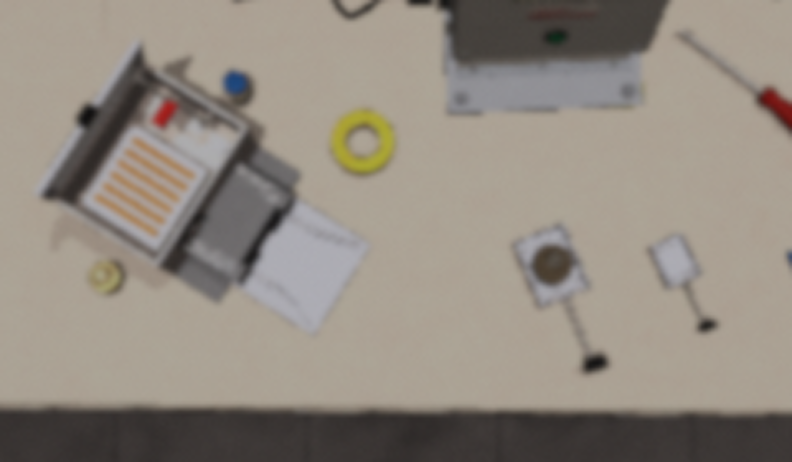

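View pics/sidez.png

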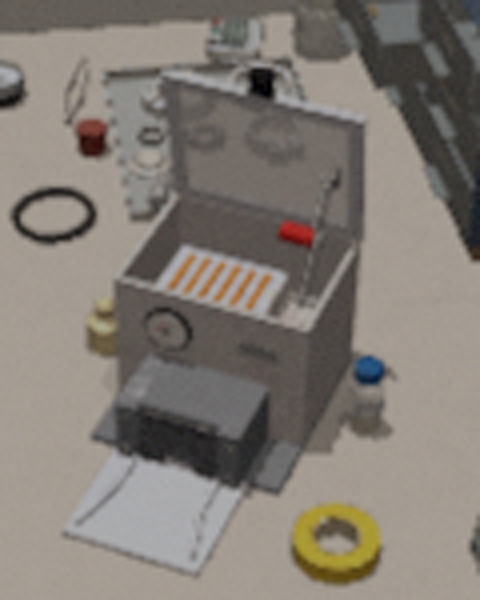

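View pics/sideb.png

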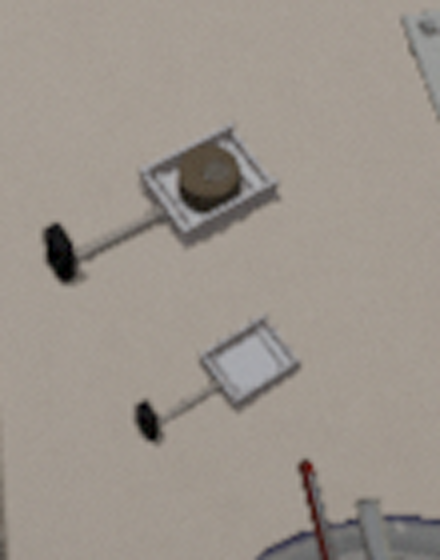

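```bash
python3 - <<'E'
from h import *
from scipy.optimize import least_squares
c=cam('top');W=cloud(c)
s=cam('side');S=cloud(s)
def sel(W,z0,z1): 
    m=(W[...,2]>z0)&(W[...,2]<z1)&(W[...,0]>.42)&(W[...,0]<.75)&(W[...,1]>-.05)&(W[...,1]<.32); return W[m][:,:2]
for nm,w in(('top',W),('side',S)):
  r=sel(w,.056,.064); r=r[r[:,1]<0.17]
  print(nm,'roof',len(r),cv2.minAreaRect(r.astype(np.float32)), 'rim',[ (len(k),cv2.minAreaRect(k.astype(np.float32))) for k in [sel(w,.117,.131)]])
# sill mask by colour in top: corners
hull=None
im=c['image'].astype(int); m=((im.min(-1)>140)&(im.max(-1)-im.min(-1)<22)).astype(np.uint8)
m[:, :205]=0; m[:,260:]=0; m[:190]=0;m[245:]=0
n,l,stt,ce=cv2.connectedComponentsWithStats(m); k=1+np.argmax(stt[1:,4]); ys,xs=np.where(l==k); print(stt[k])
P=np.array([atz(c,(u,v),.006)[:2] for u,v in zip(xs,ys)]).astype(np.float32); print('sill',cv2.minAreaRect(P)); print(cv2.boxPoints(cv2.minAreaRect(P)))
# puck / boat
d=W[(W[...,2]>.019)&(W[...,2]<.035)&(W[...,1]<-.17)&(W[...,1]>-.28)&(W[...,0]>.45)&(W[...,0]<.6)]; print(len(d),d.mean(0))
crop(c,'t1',200,270,185,250,9); crop(c,'t2',285,335,195,265,8)
crop(c,'t3',150,240,150,225,8)
E
```

```text
top roof 702 ((0.5986456871032715, 0.10339067876338959), (0.198866605758667, 0.121879443526268), 4.532827854156494) rim [(307, ((0.6042193174362183, 0.16608446836471558), (0.1174311488866806, 0.15624186396598816), 58.43556594848633))]
side roof 577 ((0.6034854054450989, 0.10011255741119385), (0.20817194879055023, 0.1290401965379715), 6.0421342849731445) rim [(427, ((0.6054064631462097, 0.16240325570106506), (0.12311878055334091, 0.15799376368522644), 58.71672439575195))]
[ 208  199   46   44 1040]
sill ((0.5103288888931274, 0.023118115961551666), (0.10792502760887146, 0.13393115997314453), 54.6275749206543)
[[ 0.4245  0.0179]
 [ 0.5337 -0.0596]
 [ 0.5962  0.0284]
 [ 0.487   0.1059]]
143 [ 0.5205 -0.2169  0.0243]
```

View pics/t1.png

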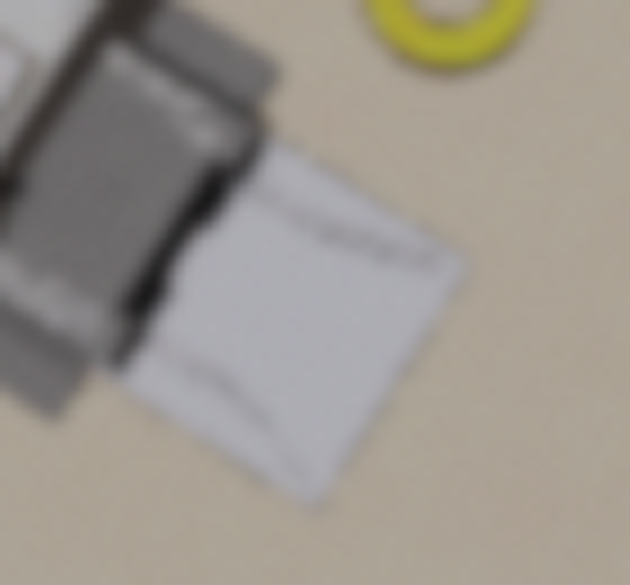

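View pics/t2.png

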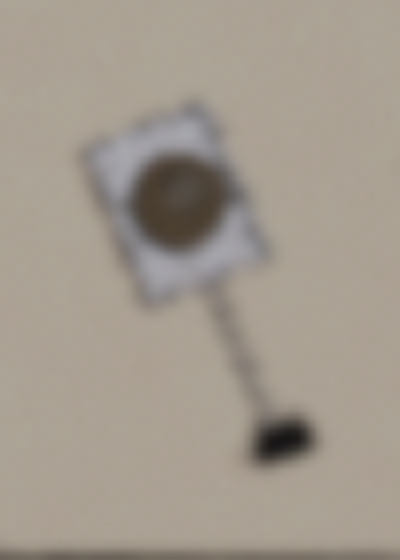

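View pics/t3.png

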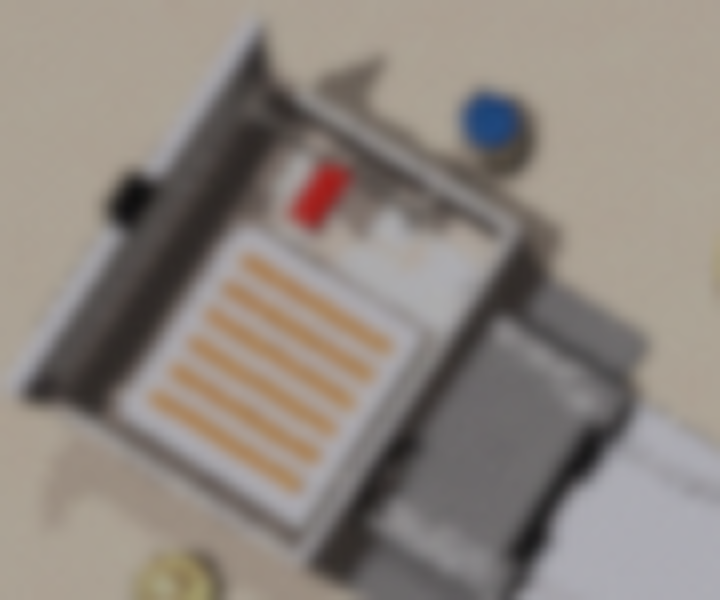

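```bash
cat > fit.py <<'E'
from h import *
from scipy.optimize import least_squares
def fit(obs,x0):
    def X(x,P):
        c,s=np.cos(x[2]),np.sin(x[2]); P=np.array(P,float); return np.array([x[0]+c*P[0]-s*P[1],x[1]+s*P[0]+c*P[1],P[2]])
    def f(x): return np.concatenate([(proj(c,X(x,P))[0]-uv) for c,P,uv in obs])
    r=least_squares(f,x0,loss='soft_l1'); return r.x,r.fun.reshape(-1,2)
def px(x,y,k,u,v): return ((x+.5)/k-.5+u,(y+.5)/k-.5+v)
E
python3 - <<'E'
from fit import *
T=cam('top');S=cam('side')
t1=lambda x,y:px(x,y,9,200,185); t3=lambda x,y:px(x,y,8,150,150); sz=lambda x,y:px(x,y,4,190,90)
t2=lambda x,y:px(x,y,8,285,195); sb=lambda x,y:px(x,y,4,190,240)
m=1e-3
a=[(T,(-.086,-.054,.006),t1(468,258)),(T,(-.086,.054,.006),t1(318,510)),(T,(.062,-.078,.124),t3(522,235)),(T,(.062,.078,.124),t3(305,565))]
b=[(S,(-.086,.054,.006),sz(65,533)),(S,(-.086,-.054,.006),sz(200,574)),(S,(.062,-.078,.124),sz(310,328)),(S,(.062,.078,.124),sz(117,283)),(S,(.180,-.078,.124),sz(358,240))]
for o in(a,b,a+b): print(*fit(o,[.54,.06,1.0]))
A=[(T,(.035,.027,.013),t2(85,150)),(T,(.035,-.027,.013),t2(200,100)),(T,(-.035,.027,.02),t2(150,305)),(T,(-.035,-.027,.02),t2(268,260)),(T,(-.106,0,.038),t2(288,438)),(T,(0,0,.025),t2(178,200))]
B=[(S,(.035,.027,.013),sb(232,130)),(S,(.035,-.027,.013),sb(277,186)),(S,(-.035,.027,.02),sb(143,180)),(S,(-.106,0,.020),sb(60,252)),(S,(0,0,.025),sb(211,170))]
for o in(A,B,A+B): print(*fit(o,[.52,-.22,.3]))
E
```

```text
[0.5417 0.0626 1.0241] [[ 0.6917  0.161 ]
 [-0.0972  0.0657]
 [ 0.0173 -1.2203]
 [-0.5072  0.6419]]
[0.5445 0.0603 1.0357] [[-0.1504 -0.0297]
 [ 0.5248  0.1221]
 [-0.0593  0.838 ]
 [-1.2564 -0.7587]
 [ 0.6274 -0.3496]]
[0.5434 0.0617 1.029 ] [[ 0.9663 -0.5037]
 [ 0.3211 -0.5224]
 [ 0.1588 -1.7474]
 [-0.146   0.2364]
 [-0.691  -0.4747]
 [-0.1577 -0.1672]
 [-0.4473  0.7066]
 [-1.4736 -1.0846]
 [ 0.5011 -0.4065]]
[ 0.5227 -0.2165  0.4039] [[-0.5782 -0.0851]
 [ 0.1844 -0.1337]
 [-0.0272  0.1687]
 [ 0.5082 -0.5978]
 [-0.1047  0.5844]
 [-0.0038  0.04  ]]
[ 0.5245 -0.2197  0.4027] [[ 0.3052 -0.4208]
 [ 0.5587  0.4668]
 [-0.7927 -2.4641]
 [ 0.1803  0.6095]
 [-0.3512  0.2819]]
[ 0.5238 -0.218   0.4012] [[-0.0972 -0.4397]
 [ 0.681  -0.4467]
 [ 0.4048 -0.1691]
 [ 0.9562 -0.8934]
 [ 0.2877  0.2833]
 [ 0.4634 -0.2871]
 [-0.0621 -0.9045]
 [ 0.1425 -0.0327]
 [-1.168  -3.0021]
 [-0.2241  0.    ]
 [-0.7498 -0.2376]]
```

```bash
cat >> h.py <<'E'
BX=np.array([.543,.0615,0]); BYAW=1.024
BR=R.from_euler('z',BYAW).as_matrix()
def w2b(X): return (np.asarray(X)-BX)@BR
def b2w(X): return np.asarray(X)@BR.T+BX
def ori(yaw,alpha):
    "tool x=-fwd; fingers down tilted alpha towards fwd (yaw = heading of fwd)"
    Rz=R.from_euler('z',yaw).as_matrix()
    y=np.array([np.sin(alpha),0,-np.cos(alpha)]); z=np.array([0,-1.,0]); x=np.cross(y,z)
    return Rz@np.stack([x,y,z],1)
TIP=.199
def plan(tipw,M2,grip=1,n=None,off=TIP,mm=55,deg=9.5):
    """rows to bring point off ahead of TCP to tipw with orientation M2"""
    o,p,M=st(); p2=np.asarray(tipw)-M2[:,1]*off
    rv=R.from_matrix(M.T@M2).as_rotvec(); d=p2-p
    k=max(int(np.ceil(np.linalg.norm(d)*1000/mm)),int(np.ceil(np.degrees(np.linalg.norm(rv))/deg)),1)
    if n is None: n=-(-k//5)*5
    rows=[]; Mc=M
    for i in range(n):
        s=Mc.T@(d/n)/.06; rows.append([round(float(a),2) for a in s]+[round(float(a),2) for a in np.degrees(rv/n)/10]+[grip]); Mc=Mc@R.from_rotvec(rv/n).as_matrix()
    print('need',k,'rows'); 
    for i in range(0,n,5): print(str(rows[i:i+5]).replace(' ',''))
def where(off=TIP):
    o,p,M=st(); q=p+M[:,1]*off; print('t',round(o['t'],2),'pt world',q,'box',w2b(q),'fing(box)',BR.T@M[:,1],'jaw(box)',BR.T@M[:,2],'F',np.array(o['contact_force']),'w',round(o['width'],3),'q',np.array(o['q'])); return q,M
E
python3 - <<'E'
from h import *
rays=[]
for n in('top','side'):
    c=cam(n); im=c['image'].astype(int)
    m=(im[...,0]>110)&(im[...,1]<70)&(im[...,2]<70); W=cloud(c)
    m&=(W[...,0]>.55)&(W[...,0]<.72)&(W[...,1]>.05)&(W[...,1]<.25)
    v,u=np.where(m); uv=(u.mean(),v.mean()); X=np.nanmedian(W[m],0); print(n,len(u),uv,X,w2b(X)); rays.append(ray(c,uv))
A=np.zeros((3,3));b=np.zeros(3)
for d,o in rays:
    d=d/np.linalg.norm(d);P=np.eye(3)-np.outer(d,d);A+=P;b+=P@o
X=np.linalg.solve(A,b); print('tri',X,w2b(X))
where()
E
```

```text
top 28 (np.float64(190.07142857142858), np.float64(173.71428571428572)) [0.6456 0.1462 0.1596] [ 0.1257 -0.0436  0.1596]
side 33 (np.float64(263.6969696969697), np.float64(147.27272727272728)) [0.6476 0.1438 0.1613] [ 0.1247 -0.0466  0.1613]
tri [0.6458 0.1456 0.1606] [ 0.1253 -0.0441  0.1606]
t 3.3 pt world [0.2691 0.5917 0.2057] box [0.3105 0.5097 0.2057] fing(box) [ 0.  0. -1.] jaw(box) [0.9928 0.1197 0.    ] F [-0.2683  0.0781 -0.053 ] w 1.0 q [-1.2098  0.6284  0.0385  1.5174 -0.027   0.9963 -0.02  ]
```

```bash
python3 - <<'E'
from h import *
plan(b2w([.02,-.045,.34]),ori(BYAW,np.radians(25)),-1)
E
```

```text
need 13 rows
[[0.56,-0.13,-0.49,0.14,0.63,0.12,-1],[0.61,-0.15,-0.42,0.14,0.63,0.12,-1],[0.65,-0.18,-0.34,0.14,0.63,0.12,-1],[0.68,-0.2,-0.27,0.14,0.63,0.12,-1],[0.7,-0.22,-0.19,0.14,0.63,0.12,-1]]
[[0.71,-0.24,-0.1,0.14,0.63,0.12,-1],[0.71,-0.25,-0.02,0.14,0.63,0.12,-1],[0.7,-0.27,0.07,0.14,0.63,0.12,-1],[0.68,-0.28,0.15,0.14,0.63,0.12,-1],[0.66,-0.29,0.23,0.14,0.63,0.12,-1]]
[[0.62,-0.3,0.31,0.14,0.63,0.12,-1],[0.57,-0.3,0.38,0.14,0.63,0.12,-1],[0.52,-0.3,0.45,0.14,0.63,0.12,-1],[0.46,-0.3,0.51,0.14,0.63,0.12,-1],[0.4,-0.3,0.57,0.14,0.63,0.12,-1]]
```

Request:
send_rows --pt "0.56 -0.13 -0.49 0.14 0.63 0.12 -1" --pt "0.61 -0.15 -0.42 0.14 0.63 0.12 -1" --pt "0.65 -0.18 -0.34 0.14 0.63 0.12 -1" --pt "0.68 -0.2 -0.27 0.14 0.63 0.12 -1" --pt "0.7 -0.22 -0.19 0.14 0.63 0.12 -1" --force 20

```text
t: 3.92
eef_pos: [0.3614, 0.3858, 0.4433]
orientation: [0.672, -0.569, 0.362, -0.306]
contact_force: [0.3, -0.2, -0.2]
width: 0.503
```

Request:
send_rows --pt "0.71 -0.24 -0.1 0.14 0.63 0.12 -1" --pt "0.71 -0.25 -0.02 0.14 0.63 0.12 -1" --pt "0.7 -0.27 0.07 0.14 0.63 0.12 -1" --pt "0.68 -0.28 0.15 0.14 0.63 0.12 -1" --pt "0.66 -0.29 0.23 0.14 0.63 0.12 -1"

```text
t: 4.55
eef_pos: [0.4539, 0.1745, 0.4838]
orientation: [0.594, -0.396, 0.545, -0.439]
contact_force: [0.5, -0.1, -0.3]
width: 0.007
```

```bash
python3 - <<'E'
from h import *
where()
plan(b2w([.08,-.045,.24]),ori(BYAW,np.radians(25)),-1)
E
```

```text
t 4.55 pt world [0.4718 0.2343 0.2949] box [0.1106 0.1507 0.2949] fing(box) [ 0.3035  0.0797 -0.9495] jaw(box) [ 0.5108 -0.8548  0.0915] F [ 0.5272 -0.0808 -0.3111] w 0.007 q [-0.5361  0.2678  0.2614  1.9428 -0.4674  0.8152  0.0189]
need 4 rows
[[0.52,0.1,0.4,0.13,0.61,0.12,-1],[0.47,0.1,0.45,0.13,0.61,0.12,-1],[0.42,0.1,0.5,0.13,0.61,0.12,-1],[0.37,0.1,0.54,0.13,0.61,0.12,-1],[0.31,0.11,0.57,0.13,0.61,0.12,-1]]
```

Request:
send_rows --pt "0.52 0.1 0.4 0.13 0.61 0.12 -1" --pt "0.47 0.1 0.45 0.13 0.61 0.12 -1" --pt "0.42 0.1 0.5 0.13 0.61 0.12 -1" --pt "0.37 0.1 0.54 0.13 0.61 0.12 -1" --pt "0.31 0.11 0.57 0.13 0.61 0.12 -1"

```text
t: 5.18
eef_pos: [0.5826, 0.0282, 0.4219]
orientation: [0.471, -0.194, 0.679, -0.529]
contact_force: [0.5, 0.6, -0.1]
width: 0.008
```

```bash
python3 - <<'E'
from h import *
where()
plan(b2w([.114,-.047,.182]),ori(BYAW,np.radians(25)),-1)
E
```

```text
t 5.17 pt world [0.6292 0.1009 0.2426] box [ 0.0785 -0.0531  0.2426] fing(box) [ 0.4337 -0.0097 -0.901 ] jaw(box) [-0.0178 -0.9998  0.0022] F [ 0.4645  0.5773 -0.1167] w 0.008 q [-0.2     0.4914  0.3192  1.825  -0.8076  0.7891  0.0721]
need 2 rows
[[-0.03,0.23,-0.02,-0.01,-0.02,-0.01,-1],[-0.03,0.23,-0.02,-0.01,-0.02,-0.01,-1],[-0.03,0.23,-0.02,-0.01,-0.02,-0.01,-1],[-0.03,0.23,-0.02,-0.01,-0.02,-0.01,-1],[-0.03,0.23,-0.01,-0.01,-0.02,-0.01,-1]]
```

Request:
send_rows --pt "-0.03 0.23 -0.02 -0.01 -0.02 -0.01 -1" --pt "-0.03 0.23 -0.02 -0.01 -0.02 -0.01 -1" --pt "-0.03 0.23 -0.02 -0.01 -0.02 -0.01 -1" --pt "-0.03 0.23 -0.02 -0.01 -0.02 -0.01 -1" --pt "-0.03 0.23 -0.01 -0.01 -0.02 -0.01 -1"

```text
t: 5.8
eef_pos: [0.5991, 0.0648, 0.3603]
orientation: [0.474, -0.205, 0.676, -0.526]
contact_force: [-0.1, 0.2, 0.5]
width: 0.004
```

```bash
python3 - <<'E'
from h import *
where()
c=cam('side'); crop(c,'k1',215,300,100,190,7)
c=cam('top'); crop(c,'k1t',150,240,150,225,7)
plan(b2w([.130,-.046,.143]),ori(BYAW,np.radians(25)),-1,n=5)
E
```

```text
t 5.8 pt world [0.6432 0.1369 0.1802] box [ 0.1166 -0.0464  0.1802] fing(box) [ 0.4253 -0.0009 -0.9051] jaw(box) [ 0.0031 -1.      0.0025] F [-0.1218  0.1914  0.5453] w 0.004 q [-0.218   0.5898  0.2554  1.8407 -0.8887  0.6755  0.1338]
need 1 rows
[[0.01,0.13,0.0,0.0,0.0,-0.0,-1],[0.01,0.13,0.0,0.0,0.0,-0.0,-1],[0.01,0.13,0.0,0.0,0.0,-0.0,-1],[0.01,0.13,0.0,0.0,0.0,-0.0,-1],[0.01,0.13,0.0,0.0,0.0,-0.0,-1]]
```

View pics/k1.png

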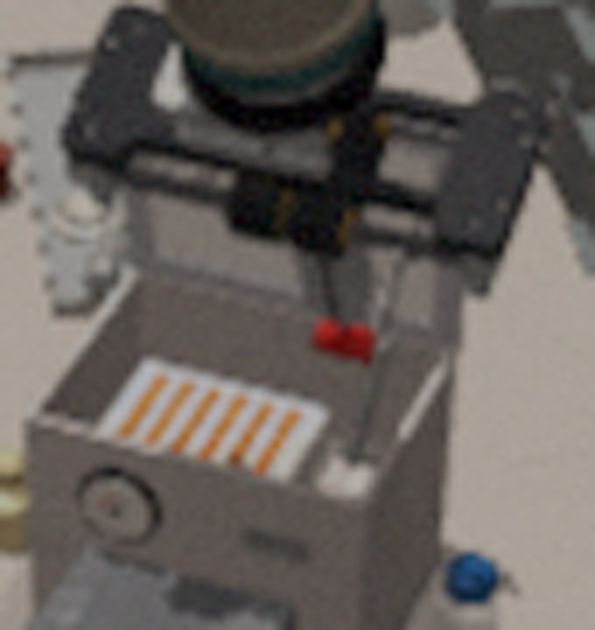

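Request:
send_rows --pt "0.01 0.13 0 0 0 0 -1" --pt "0.01 0.13 0 0 0 0 -1" --pt "0.01 0.13 0 0 0 0 -1" --pt "0.01 0.13 0 0 0 0 -1" --pt "0.01 0.13 0 0 0 0 -1"

```text
t: 6.52
eef_pos: [0.6073, 0.0779, 0.3246]
orientation: [0.475, -0.203, 0.676, -0.525]
contact_force: [-7.5, -4.6, 7.1]
width: 0.009
```

```bash
python3 - <<'E'
from h import *
where()
c=cam('side'); crop(c,'k2',215,300,100,190,7)
E
```

```text
t 6.53 pt world [0.652  0.1509 0.145 ] box [ 0.133  -0.0466  0.145 ] fing(box) [ 0.4301 -0.0009 -0.9028] jaw(box) [ 0.0039 -1.      0.0028] F [-7.4611 -4.5793  7.0654] w 0.009 q [-0.2051  0.6472  0.2062  1.8469 -0.9525  0.6094  0.1904]
```

View pics/k2.png

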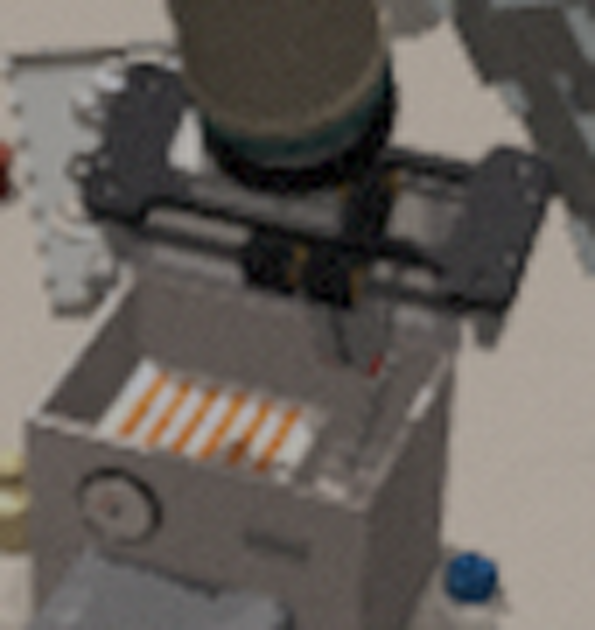

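Request:
send_rows --pt "0 -0.3 0 0 0 0 -1" --pt "0 -0.3 0 0 0 0 -1" --pt "0 -0.4 0 0 0 0 -1" --pt "0 -0.6 0 0 0 0 -1" --pt "0 -0.6 0 0 0 0 -1"

```text
t: 7.2
eef_pos: [0.5758, 0.0265, 0.4487]
orientation: [0.474, -0.203, 0.677, -0.525]
contact_force: [0.5, -0.0, 0.7]
width: 0.005
```

```bash
python3 - <<'E'
from h import *
where()
c=cam('side'); crop(c,'k3',215,300,100,190,7)
for n in('top','side'):
    c=cam(n); im=c['image'].astype(int)
    m=(im[...,0]>90)&(im[...,1]<60)&(im[...,2]<60); W=cloud(c)
    m&=(W[...,0]>.55)&(W[...,0]<.72)&(W[...,1]>.05)&(W[...,1]<.25)
    v,u=np.where(m); print(n,len(u),w2b(np.nanmedian(W[m],0)) if len(u) else None)
crop(c:=cam('top'),'k3t',150,240,150,225,7)
E
```

```text
t 7.2 pt world [0.6202 0.0992 0.2689] box [ 0.0724 -0.0463  0.2689] fing(box) [ 0.4281 -0.0006 -0.9037] jaw(box) [ 0.0021 -1.      0.0017] F [ 0.5414 -0.0271  0.6921] w 0.005 q [-0.2171  0.4536  0.3448  1.8041 -0.7576  0.846   0.0348]
top 35 [ 0.1393 -0.0423  0.1446]
side 35 [ 0.1366 -0.0447  0.1432]
```

View pics/k3.png

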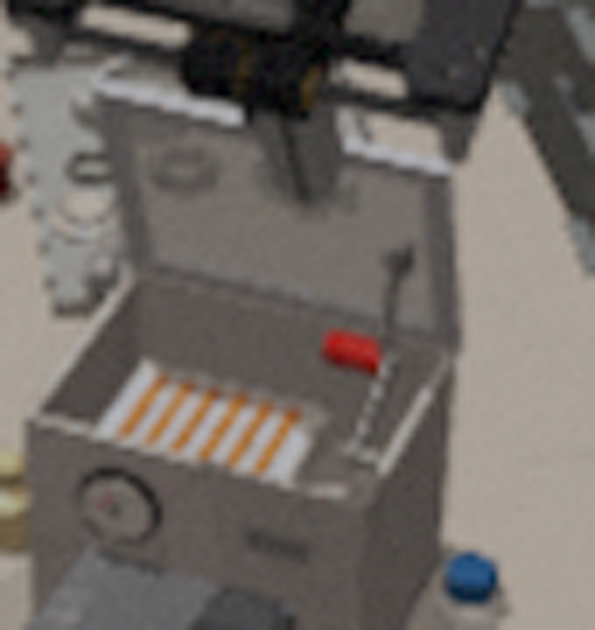

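View pics/k3t.png

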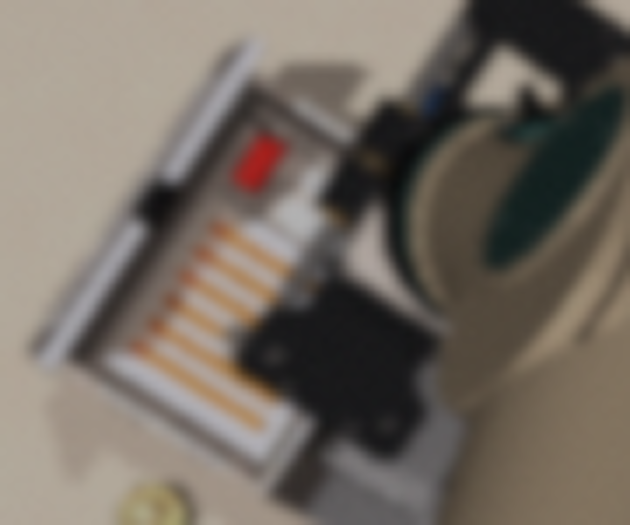

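```bash
python3 - <<'E'
from h import *
c=cam('top')
for nm,uv in(('before',(166.3,174.8)),('now',(172.4,178.2))):
  best=[]
  for th in np.arange(-.1,.6,.01):
    f=np.radians(80)-th; X=np.array([.1775-.140*np.cos(f),0,.124+.140*np.sin(f)])
    best.append((np.linalg.norm(proj(c,b2w(X))[0]-uv),th))
  print(nm,min(best))
f=np.radians(80)-.15
W=cloud(c); pts=w2b(W); m=(abs(pts[...,1])<.085)&(pts[...,2]>.2)&(pts[...,2]<.275)&(pts[...,0]>.1)&(pts[...,0]<.2); print(m.sum(),np.nanmedian(pts[m],0)); q=pts[m]; print(np.degrees(np.median(np.arctan2(q[:,2]-.124,.1775-q[:,0]))))
E
```

```text
before (np.float64(0.32015086937082776), np.float64(-0.020000000000000046))
now (np.float64(0.1978360707146409), np.float64(0.11999999999999988))
171 [0.144  0.003  0.2423]
74.3407148518674
```

```bash
python3 - <<'E'
from h import *
plan(b2w([.178,0,.345]),ori(BYAW,0),-1)
E
```

```text
need 4 rows
[[-0.71,-0.02,-0.15,0.0,0.0,-0.51,-1],[-0.71,-0.09,-0.15,0.0,0.0,-0.51,-1],[-0.7,-0.15,-0.15,0.0,0.0,-0.51,-1],[-0.68,-0.21,-0.15,0.0,0.0,-0.51,-1],[-0.66,-0.27,-0.15,0.0,0.0,-0.51,-1]]
```

Request:
send_rows --pt "-0.71 -0.2 -0.15 0 0 -0.51 -1" --pt "-0.71 -0.25 -0.15 0 0 -0.51 -1" --pt "-0.7 -0.25 -0.15 0 0 -0.51 -1" --pt "-0.68 -0.21 -0.15 0 0 -0.51 -1" --pt "-0.66 -0.2 -0.15 0 0 -0.51 -1"

```text
t: 8.07
eef_pos: [0.6328, 0.2089, 0.559]
orientation: [-0.334, 0.354, -0.615, 0.62]
contact_force: [0.5, -0.4, -0.0]
width: 0.007
```

```bash
python3 - <<'E'
from h import *
where()
plan(b2w([.175,0,.249]),ori(BYAW,0),-1)
E
```

```text
t 8.07 pt world [0.6285 0.205  0.3601] box [0.167  0.0016 0.3601] fing(box) [-0.0278  0.0083 -0.9996] jaw(box) [-0.0065 -0.9999 -0.0081] F [ 0.5468 -0.3646 -0.0341] w 0.007 q [-0.6445  0.6028  0.5482  1.2218 -0.2878  1.4207 -0.6801]
need 3 rows
[[-0.02,0.37,0.0,0.01,-0.01,0.03,-1],[-0.02,0.37,0.0,0.01,-0.01,0.03,-1],[-0.01,0.37,0.0,0.01,-0.01,0.03,-1],[-0.01,0.37,0.0,0.01,-0.01,0.03,-1],[-0.01,0.37,0.0,0.01,-0.01,0.03,-1]]
```

Request:
send_rows --pt "-0.06 0.3 0 0.01 -0.01 0.03 -1" --pt "-0.03 0.38 0 0.01 -0.01 0.03 -1" --pt "-0.01 0.38 0 0.01 -0.01 0.03 -1" --pt "0 0.38 0 0.01 -0.01 0.03 -1" --pt "0 0.38 0 0.01 -0.01 0.03 -1"

```text
t: 8.7
eef_pos: [0.6339, 0.2241, 0.4386]
orientation: [0.349, -0.355, 0.614, -0.612]
contact_force: [0.6, -0.5, -0.1]
width: 0.002
```

```bash
python3 - <<'E'
from h import *
where()
c=cam('side'); crop(c,'l1',200,300,60,170,5)
c=cam('top'); crop(c,'l1t',130,230,120,225,5)
H=np.array([177.5,124]);r=130;h=5
for f in range(75,-1,-5):
    a=np.radians(f); C=H+r*np.array([-np.cos(a),np.sin(a)])+h*np.array([np.sin(a),np.cos(a)]); print(f,C+[8,0])
E
```

```text
t 8.7 pt world [0.632  0.2235 0.2396] box [0.1847 0.0082 0.2396] fing(box) [-0.0072  0.0067 -1.    ] jaw(box) [ 0.0183 -0.9998 -0.0068] F [ 0.5965 -0.4646 -0.0675] w 0.002 q [-0.6535  0.6813  0.504   1.4094 -0.3397  1.1476 -0.63  ]
75 [156.6832 250.8645]
70 [145.7358 247.8701]
65 [135.0912 243.9331]
60 [124.8301 239.0833]
55 [115.0308 233.3576]
50 [105.7678 226.7997]
45 [ 97.1117 219.4594]
40 [ 89.1282 211.3926]
35 [ 81.8781 202.6607]
30 [ 75.4167 193.3301]
25 [ 69.7931 183.4719]
20 [ 65.0501 173.1611]
15 [ 61.2237 162.4761]
10 [ 58.3432 151.4983]
5 [ 56.4305 140.3112]
0 [ 55.5 129. ]
```

View pics/l1.png

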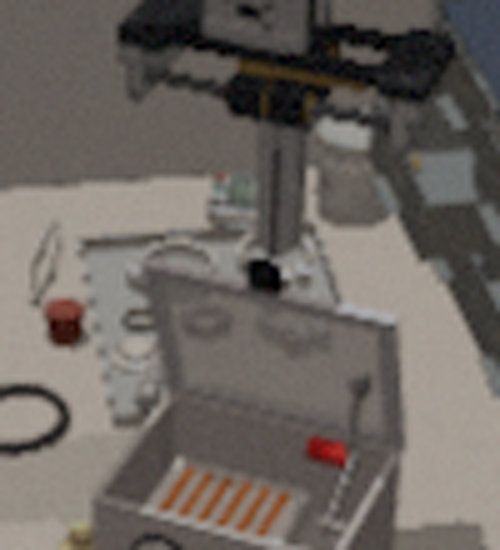

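View pics/l1t.png

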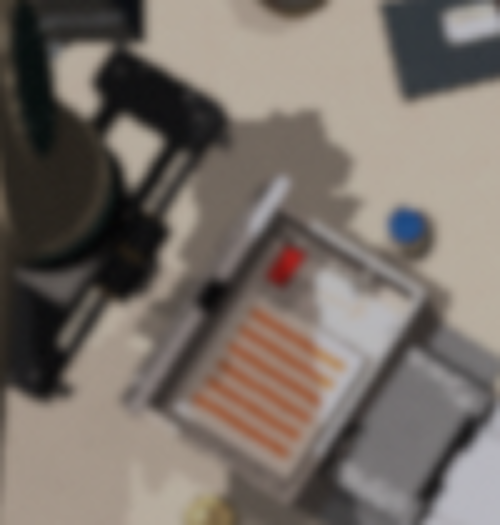

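Request:
send_rows --pt "0.2 0 0.04 0 0 0 -1" --pt "0.2 0.01 0.04 0 0 0 -1" --pt "0.2 0.01 0.03 0 0 0 -1" --pt "0.2 0.02 0.02 0 0 0 -1" --pt "0.2 0.03 0 0 0 0 -1"

```text
t: 9.43
eef_pos: [0.6089, 0.1677, 0.4346]
orientation: [0.35, -0.356, 0.615, -0.611]
contact_force: [1.4, 1.9, 0.3]
width: 0.008
```

```bash
python3 - <<'E'
from h import *
where()
c=cam('side'); crop(c,'l2',200,300,60,170,5)
E
```

```text
t 9.43 pt world [0.6069 0.168  0.2356] box [0.1242 0.0008 0.2356] fing(box) [-0.004   0.0092 -0.9999] jaw(box) [ 0.0207 -0.9997 -0.0093] F [1.4058 1.8982 0.2594] w 0.008 q [-0.6078  0.6202  0.5064  1.5402 -0.3295  1.0766 -0.5462]
```

View pics/l2.png

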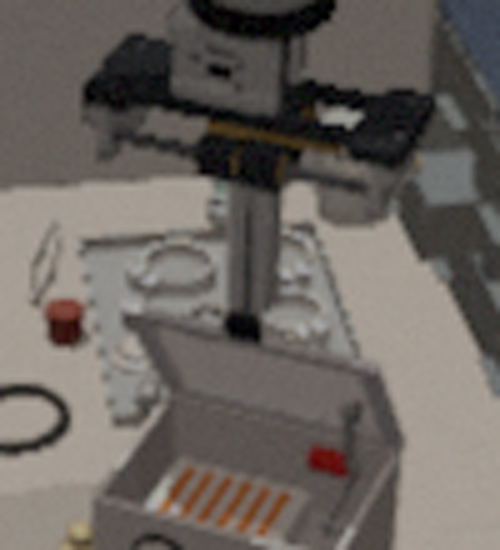

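Request:
send_rows --pt "0.09 0.09 0 0 0 0 -1" --pt "0.12 0.08 0 0 0 0 -1" --pt "0.12 0.09 0 0 0 0 -1" --pt "0.11 0.1 0 0 0 0 -1" --pt "0.105 0.105 0 0 0 0 -1"

```text
t: 10.1
eef_pos: [0.5902, 0.1348, 0.4061]
orientation: [0.349, -0.356, 0.615, -0.612]
contact_force: [0.4, 1.1, -0.2]
width: 0.005
```

Request:
send_rows --pt "0.1 0.11 0 0 0 0 -1" --pt "0.09 0.12 0 0 0 0 -1" --pt "0.08 0.125 0 0 0 0 -1" --pt "0.07 0.13 0 0 0 0 -1" --pt "0.06 0.13 0 0 0 0 -1"

```text
t: 10.72
eef_pos: [0.5768, 0.1117, 0.3666]
orientation: [0.348, -0.356, 0.614, -0.612]
contact_force: [1.1, -0.1, 0.4]
width: 0.006
```

```bash
python3 - <<'E'
from h import *
where()
c=cam('side'); crop(c,'l3',200,300,60,170,5)
E
```

```text
t 10.72 pt world [0.5745 0.1111 0.1676] box [ 0.0588 -0.0011  0.1676] fing(box) [-0.0084  0.0083 -0.9999] jaw(box) [ 0.0181 -0.9998 -0.0084] F [ 1.0573 -0.079   0.391 ] w 0.006 q [-0.5362  0.6293  0.4774  1.7421 -0.3598  0.8705 -0.4275]
```

View pics/l3.png

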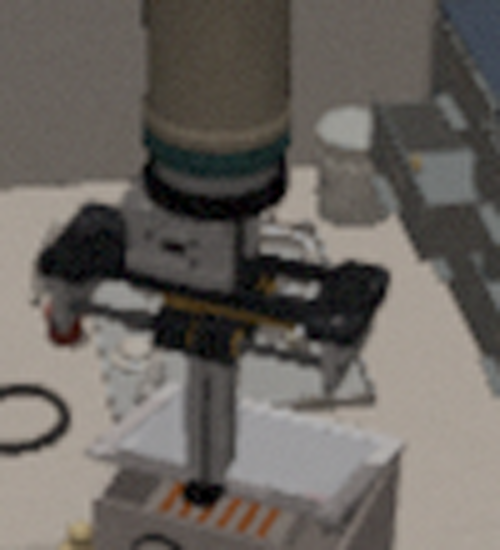

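Request:
send_rows --pt "-0.02 0.13 0 0 0 0 -1" --pt "-0.02 0.13 0 0 0 0 -1" --pt "0 0.13 0 0 0 0 -1" --pt "0 0.13 0 0 0 0 -1" --pt "0 0.12 0 0 0 0 -1"

```text
t: 11.4
eef_pos: [0.5775, 0.1122, 0.3296]
orientation: [0.348, -0.356, 0.615, -0.612]
contact_force: [-15.6, 1.5, 71.7]
width: 0.003
```

```bash
python3 - <<'E'
from h import *
where()
c=cam('side'); crop(c,'l4',200,300,100,210,5)
E
```

```text
t 11.4 pt world [0.575  0.1118 0.1306] box [ 0.0596 -0.0012  0.1306] fing(box) [-0.0084  0.0095 -0.9999] jaw(box) [ 0.0173 -0.9998 -0.0096] F [-15.5765   1.4713  71.7357] w 0.003 q [-0.5187  0.6764  0.4509  1.7721 -0.3911  0.7963 -0.4027]
```

View pics/l4.png

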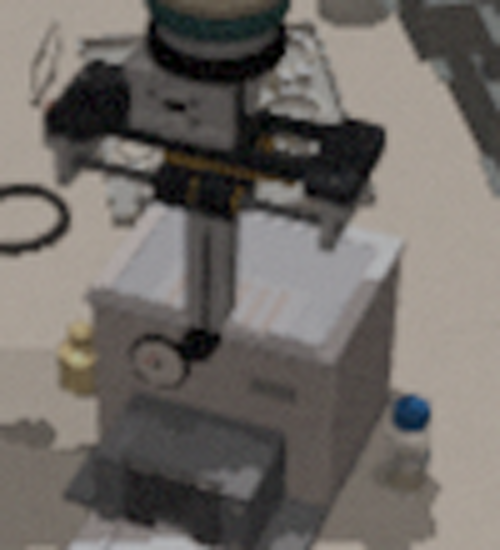

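Request:
send_rows --pt "0 -0.05 0 0 0 0 -1" --pt "0 -0.1 0 0 0 0 -1" --pt "0 -0.5 0 0 0 0 -1" --pt "0 -0.8 0 0 0 0 -1" --pt "0 -0.8 0 0 0 0 -1"

```text
t: 12.08
eef_pos: [0.5782, 0.1135, 0.4644]
orientation: [0.345, -0.358, 0.616, -0.611]
contact_force: [1.0, 0.6, -0.1]
width: 0.006
```

```bash
python3 - <<'E'
from h import *
where()
T=cam('top');W=w2b(cloud(T)); m=(abs(W[...,1])<.07)&(W[...,0]>.07)&(W[...,0]<.175)&(W[...,2]>.09)&(W[...,2]<.2); q=W[m]; print(len(q),np.percentile(q[:,2],[5,25,50,75,95])); print(np.linalg.lstsq(np.c_[q[:,0],q[:,1],np.ones(len(q))],q[:,2],rcond=None)[0])
crop(T,'l5',140,280,130,250,5)
plan([.5235,-.2175,.12],ori(.403,0),1)
E
```

```text
t 12.07 pt world [0.5744 0.113  0.2654] box [ 0.0603 -0.0001  0.2654] fing(box) [-0.0124  0.015  -0.9998] jaw(box) [ 0.0175 -0.9997 -0.0152] F [ 0.9519  0.6375 -0.0782] w 0.006 q [-0.5728  0.5308  0.532   1.6167 -0.2922  1.0945 -0.49  ]
170 [0.1248 0.1272 0.1292 0.1314 0.1345]
[ 0.0194 -0.0053  0.1278]
need 7 rows
[[0.52,0.25,0.2,0.0,0.37,0.0,1],[0.51,0.25,0.23,0.0,0.37,0.0,1],[0.49,0.25,0.26,0.0,0.37,0.0,1],[0.47,0.25,0.29,0.0,0.37,0.0,1],[0.46,0.25,0.32,0.0,0.37,0.0,1]]
[[0.43,0.25,0.35,0.0,0.37,0.0,1],[0.41,0.25,0.38,0.0,0.37,0.0,1],[0.39,0.25,0.4,0.0,0.37,0.0,1],[0.36,0.25,0.43,0.0,0.37,0.0,1],[0.33,0.25,0.45,0.0,0.37,0.0,1]]
```

View pics/l5.png

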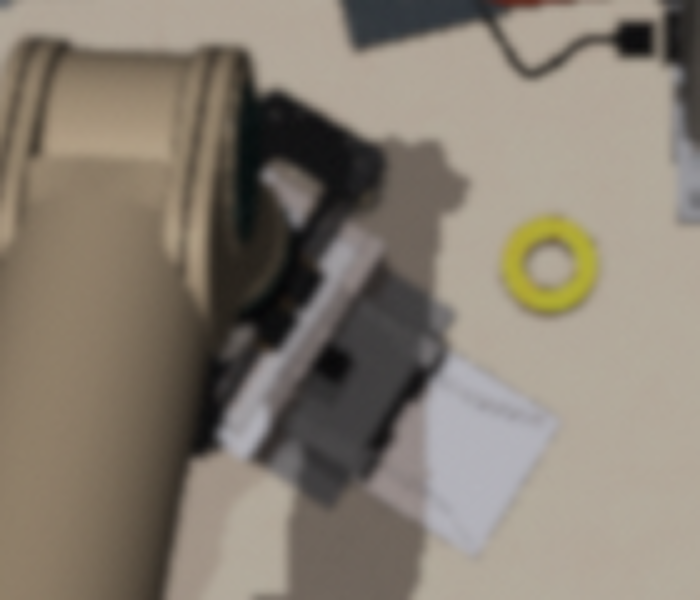

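Request:
send_rows --pt "0.52 0.1 0.2 0 0.37 0 1" --pt "0.51 0.1 0.23 0 0.37 0 1" --pt "0.49 0.2 0.26 0 0.37 0 1" --pt "0.47 0.25 0.29 0 0.37 0 1" --pt "0.46 0.25 0.32 0 0.37 0 1"

```text
t: 12.75
eef_pos: [0.5467, -0.0605, 0.4127]
orientation: [0.238, -0.247, 0.665, -0.663]
contact_force: [1.1, -0.2, 0.1]
width: 0.501
```

Request:
send_rows --pt "0.43 0.25 0.35 0 0.37 0 1" --pt "0.41 0.25 0.38 0 0.37 0 1" --pt "0.39 0.25 0.4 0 0.37 0 1" --pt "0.36 0.25 0.43 0 0.37 0 1" --pt "0.33 0.25 0.45 0 0.37 0 1"

```text
t: 13.38
eef_pos: [0.5005, -0.2385, 0.33]
orientation: [0.111, -0.13, 0.697, -0.696]
contact_force: [0.5, 0.5, 0.4]
width: 0.994
```

```bash
python3 - <<'E'
from h import *
q,M=where(); print(M)
S=cam('side'); crop(S,'m1',190,300,120,240,5); crop(S,'m2',180,310,180,330,4)
W=w2b(cloud(S)); m=(abs(W[...,1])<.07)&(W[...,0]>.07)&(W[...,0]<.175)&(W[...,2]>.09)&(W[...,2]<.2); q=W[m]; print(len(q),np.linalg.lstsq(np.c_[q[:,0],q[:,1],np.ones(len(q))],q[:,2],rcond=None)[0])
plan([.5235,-.2175,.05],ori(.403,0),1)
E
```

```text
t 13.38 pt world [ 0.4951 -0.2393  0.1311] box [-0.2818 -0.1155  0.1311] fing(box) [-0.0173  0.0212 -0.9996] jaw(box) [-0.6294 -0.777  -0.0056] F [0.5137 0.53   0.4103] w 0.994 q [-0.0006  0.6757  0.6223  1.8631 -0.5121  0.793  -0.3339]
[[-0.9413 -0.0271  0.3365]
 [-0.3365 -0.0037 -0.9417]
 [ 0.0268 -0.9996 -0.0056]]
401 [0.0027 0.0015 0.13  ]
need 2 rows
[[-0.12,0.26,-0.05,0.0,-0.08,0.04,1],[-0.12,0.26,-0.05,0.0,-0.08,0.04,1],[-0.12,0.26,-0.05,0.0,-0.08,0.04,1],[-0.11,0.26,-0.05,0.0,-0.08,0.04,1],[-0.11,0.27,-0.05,0.0,-0.08,0.04,1]]
```

View pics/m1.png

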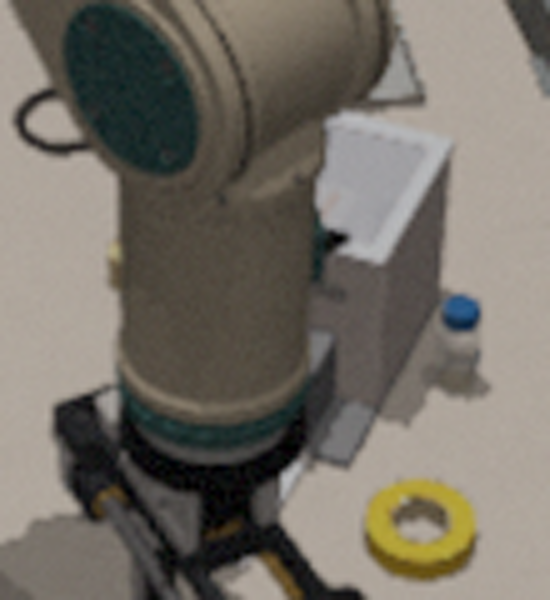

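View pics/m2.png

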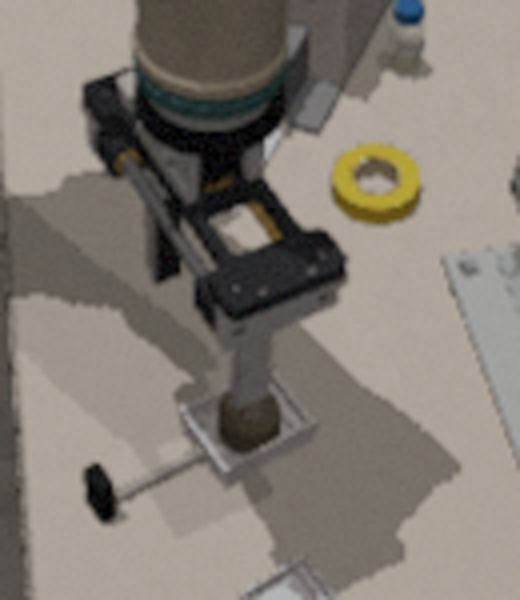

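Request:
send_rows --pt "-0.14 0.25 -0.06 0 -0.09 0.05 1" --pt "-0.13 0.25 -0.06 0 -0.09 0.05 1" --pt "-0.12 0.25 -0.05 0 -0.08 0.05 1" --pt "-0.11 0.25 -0.05 0 -0.08 0.04 1" --pt "-0.11 0.25 -0.05 0 -0.08 0.04 1"

```text
t: 14.05
eef_pos: [0.5209, -0.2192, 0.247]
orientation: [0.141, -0.139, 0.695, -0.691]
contact_force: [-0.2, 0.1, -0.3]
width: 1.0
```

```bash
python3 - <<'E'
from h import *
q,M=where(); print(M)
T=cam('top'); crop(T,'n1t',270,350,180,270,6)
S=cam('side'); crop(S,'n1',180,300,220,340,5)
plan([.5235,-.2175,.009],ori(.403,0),1)
E
```

```text
t 14.05 pt world [ 0.5212 -0.218   0.048 ] box [-0.25   -0.1267  0.048 ] fing(box) [ 0.006   0.0016 -1.    ] jaw(box) [-0.5855 -0.8106 -0.0048] F [-0.2285  0.0784 -0.2736] w 1.0 q [ 0.0471  0.7872  0.4865  1.8945 -0.6226  0.6163 -0.2377]
[[-0.9217  0.0018  0.388 ]
 [-0.388   0.006  -0.9217]
 [-0.004  -1.     -0.0048]]
need 1 rows
[[-0.01,0.13,0.0,0.01,-0.0,-0.0,1],[-0.01,0.13,0.0,0.01,-0.0,-0.0,1],[-0.01,0.13,0.0,0.01,-0.0,-0.0,1],[-0.01,0.13,0.0,0.01,-0.0,-0.0,1],[-0.01,0.13,0.0,0.01,-0.0,-0.0,1]]
```

View pics/n1.png

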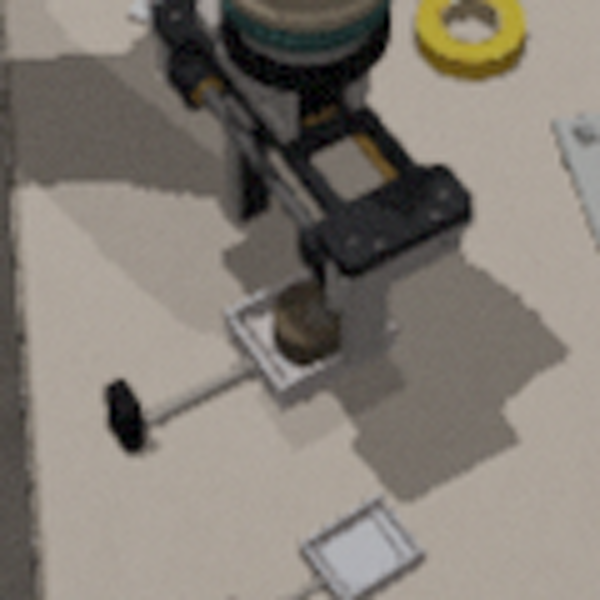

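View pics/n1t.png

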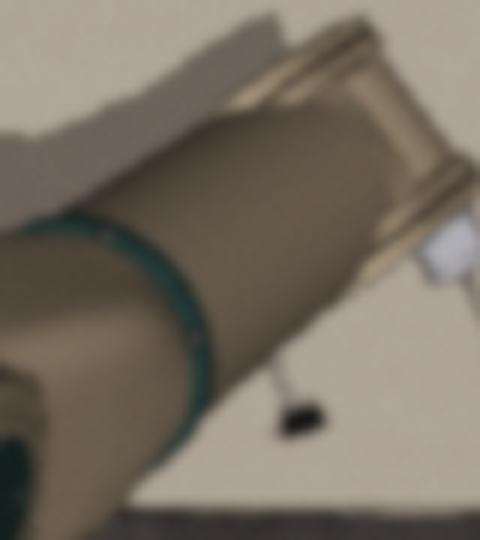

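Request:
send_rows --pt "-0.01 0.13 0 0.01 0 0 1" --pt "-0.01 0.13 0 0.01 0 0 1" --pt "-0.01 0.13 0 0.01 0 0 1" --pt "-0.01 0.13 0 0.01 0 0 1" --pt "-0.01 0.13 0 0.01 0 0 1"

```text
t: 14.78
eef_pos: [0.5241, -0.2176, 0.206]
orientation: [-0.142, 0.138, -0.692, 0.694]
contact_force: [0.7, -0.2, -0.5]
width: 0.998
```

```bash
python3 - <<'E'
from h import *
where()
E
```

```text
t 14.78 pt world [ 0.5252 -0.2181  0.007 ] box [-0.2481 -0.1302  0.007 ] fing(box) [ 0.0005 -0.006  -1.    ] jaw(box) [-0.5853 -0.8108  0.0045] F [ 0.724  -0.1752 -0.5382] w 0.998 q [ 0.074   0.8482  0.4326  1.9036 -0.6688  0.531  -0.2053]
```

Raise 2.5 mm and close.

Request:
send_rows --pt "0.0 -0.04 0 0 0 0 0.5" --pt "0 0 0 0 0 0 0.2" --pt "0 0 0 0 0 0 -0.1" --pt "0 0 0 0 0 0 -0.3" --pt "0 0 0 0 0 0 -0.3" --force 18

```text
t: 15.4
eef_pos: [0.5241, -0.2178, 0.2086]
orientation: [-0.142, 0.138, -0.692, 0.695]
contact_force: [-0.6, 0.2, -2.0]
width: 0.573
```

```bash
python3 - <<'E'
from h import *
where()
S=cam('side'); crop(S,'n2',180,300,220,340,5)
E
```

```text
t 15.4 pt world [ 0.5252 -0.2184  0.0096] box [-0.2483 -0.1303  0.0096] fing(box) [ 0.0004 -0.0062 -1.    ] jaw(box) [-0.5854 -0.8107  0.0048] F [-0.629   0.2246 -1.9665] w 0.573 q [ 0.0719  0.8445  0.4365  1.9031 -0.6661  0.5356 -0.2076]
```

View pics/n2.png

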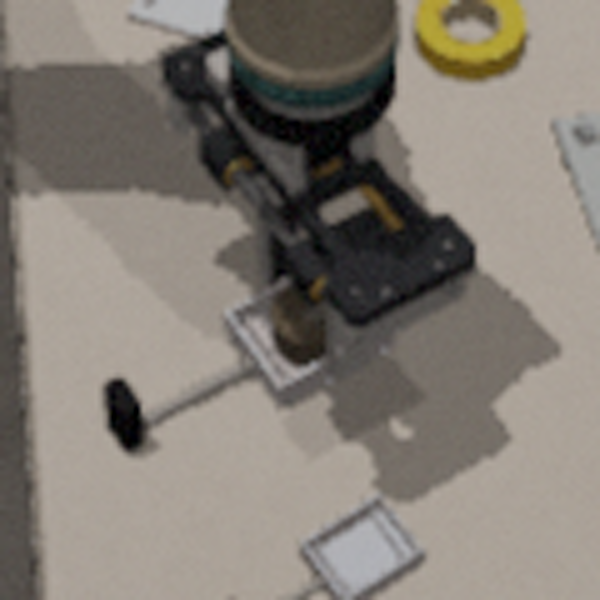

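Request:
send_rows --pt "0 -0.1 0 0 0 0 -0.3" --pt "0 -0.25 0 0 0 0 -0.3" --pt "0 -0.35 0 0 0 0 -0.3" --pt "0 -0.35 0 0 0 0 -0.3" --pt "0 -0.3 0 0 0 0 -0.3" --force 30

```text
t: 16.08
eef_pos: [0.5229, -0.2172, 0.2935]
orientation: [-0.141, 0.139, -0.692, 0.694]
contact_force: [-0.0, 0.2, -1.5]
width: 0.571
```

```bash
python3 - <<'E'
from h import *
where()
S=cam('side'); crop(S,'n3',180,300,200,320,5)
plan(b2w([-.055,0,.07]),ori(BYAW,0),-.3,mm=30,deg=6)
E
```

```text
t 16.07 pt world [ 0.5235 -0.2175  0.0945] box [-0.2484 -0.1284  0.0945] fing(box) [ 0.0003 -0.0033 -1.    ] jaw(box) [-0.5859 -0.8104  0.0025] F [-0.0158  0.1972 -1.4844] w 0.571 q [-0.0016  0.7254  0.5544  1.8695 -0.5687  0.7056 -0.289 ]
need 8 rows
[[-0.14,0.04,-0.36,-0.0,-0.36,-0.0,-0.3],[-0.16,0.04,-0.35,-0.0,-0.36,-0.0,-0.3],[-0.18,0.04,-0.34,-0.0,-0.36,-0.0,-0.3],[-0.2,0.04,-0.33,-0.0,-0.36,-0.0,-0.3],[-0.22,0.04,-0.32,-0.0,-0.36,-0.0,-0.3]]
[[-0.24,0.04,-0.3,-0.0,-0.36,-0.0,-0.3],[-0.26,0.04,-0.29,-0.0,-0.36,-0.0,-0.3],[-0.28,0.04,-0.27,-0.0,-0.36,-0.0,-0.3],[-0.29,0.04,-0.25,-0.0,-0.36,-0.0,-0.3],[-0.31,0.04,-0.23,-0.0,-0.36,-0.0,-0.3]]
```

View pics/n3.png

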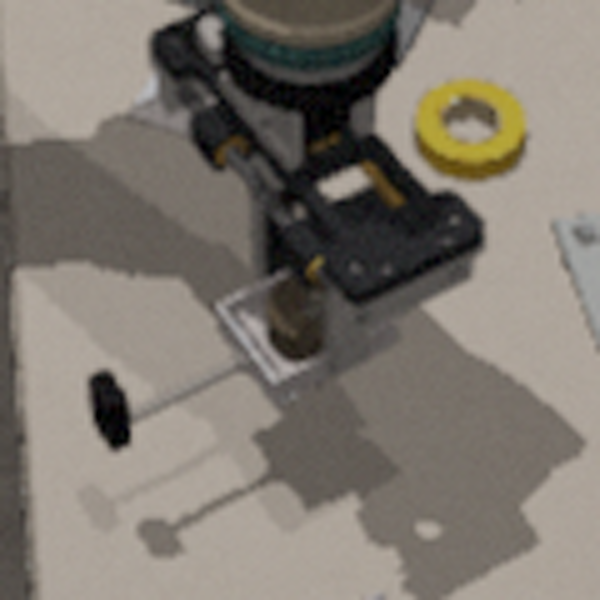

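Request:
send_rows --pt "-0.14 0.02 -0.36 0 -0.36 0 -0.3" --pt "-0.16 0.02 -0.35 0 -0.36 0 -0.3" --pt "-0.18 0.02 -0.34 0 -0.36 0 -0.3" --pt "-0.2 0.02 -0.33 0 -0.36 0 -0.3" --pt "-0.22 0.02 -0.32 0 -0.36 0 -0.3"

```text
t: 16.75
eef_pos: [0.5172, -0.0932, 0.2883]
orientation: [-0.255, 0.252, -0.659, 0.661]
contact_force: [-0.1, -0.1, -1.9]
width: 0.569
```

Request:
send_rows --pt "-0.24 0.04 -0.3 0 -0.36 0 -0.3" --pt "-0.26 0.04 -0.29 0 -0.36 0 -0.3" --pt "-0.28 0.04 -0.27 0 -0.36 0 -0.3" --pt "-0.29 0.04 -0.25 0 -0.36 0 -0.3" --pt "-0.31 0.04 -0.23 0 -0.36 0 -0.3"

```text
t: 17.38
eef_pos: [0.5074, 0.0323, 0.2745]
orientation: [-0.363, 0.361, -0.607, 0.608]
contact_force: [-1.0, -0.5, -2.2]
width: 0.57
```

```bash
python3 - <<'E'
from h import *
where()
T=cam('top'); crop(T,'o1t',180,280,170,260,6)
S=cam('side'); crop(S,'o1',180,300,140,260,5)
plan(b2w([-.048,0,.035]),ori(BYAW,0),-.3,mm=30,deg=6)
E
```

```text
t 17.38 pt world [0.5079 0.0323 0.0755] box [-0.0432  0.0148  0.0755] fing(box) [ 0.0013 -0.0021 -1.    ] jaw(box) [ 0.0504 -0.9987  0.0022] F [-1.013  -0.5175 -2.1606] w 0.57 q [-0.3671  0.6611  0.3741  2.0339 -0.4633  0.5254 -0.1557]
need 2 rows
[[0.02,0.13,0.05,0.0,0.06,-0.0,-0.3],[0.02,0.13,0.05,0.0,0.06,-0.0,-0.3],[0.02,0.13,0.05,0.0,0.06,-0.0,-0.3],[0.02,0.13,0.06,0.0,0.06,-0.0,-0.3],[0.02,0.13,0.06,0.0,0.06,-0.0,-0.3]]
```

View pics/o1.png

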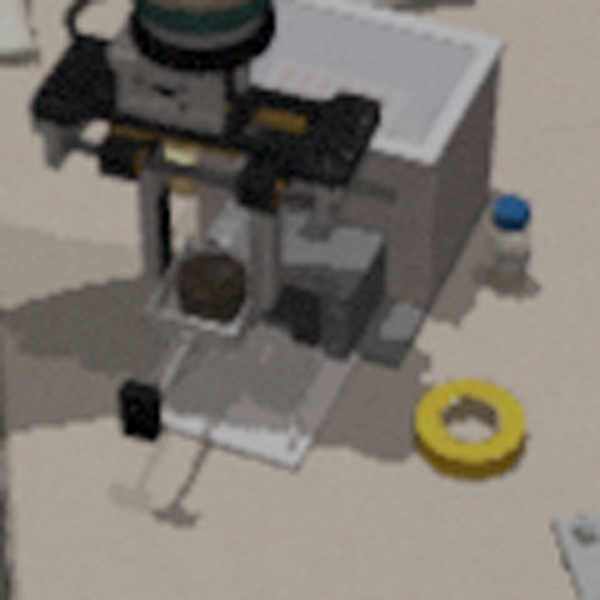

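View pics/o1t.png

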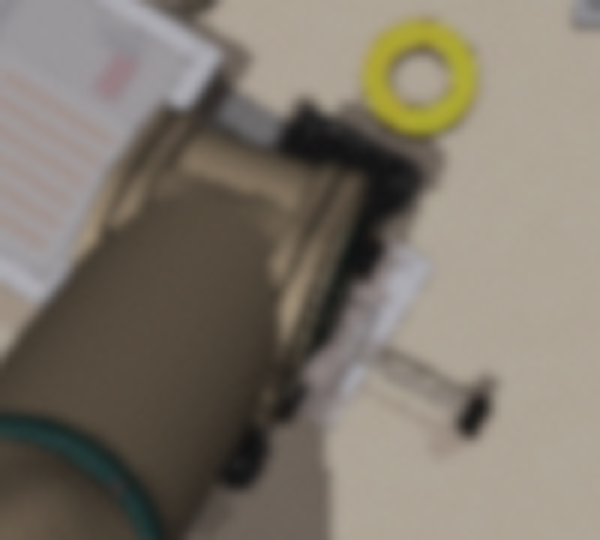

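Request:
send_rows --pt "0.03 0.05 0.08 0 0.08 0 -0.3" --pt "0.02 0.12 0.06 0 0.07 0 -0.3" --pt "0.02 0.15 0.06 0 0.06 0 -0.3" --pt "0.02 0.17 0.06 0 0.06 0 -0.3" --pt "0.02 0.15 0.04 0 0.06 0 -0.3"

```text
t: 18.1
eef_pos: [0.5206, 0.0163, 0.2334]
orientation: [-0.343, 0.342, -0.618, 0.619]
contact_force: [-0.4, 0.2, -1.7]
width: 0.57
```

```bash
python3 - <<'E'
from h import *
where()
S=cam('side'); crop(S,'o2',180,300,140,260,5)
T=cam('top'); crop(T,'o2t',220,280,190,260,8)
plan(b2w([-.048,0,.016]),ori(BYAW,0),-.3,mm=30,deg=6)
E
```

```text
t 18.1 pt world [0.5211 0.0162 0.0344] box [-0.05   -0.0049  0.0344] fing(box) [ 0.0009 -0.0023 -1.    ] jaw(box) [-0.012  -0.9999  0.0023] F [-0.3809  0.2066 -1.7311] w 0.57 q [-0.3024  0.7416  0.332   2.0198 -0.5184  0.4592 -0.1401]
need 1 rows
[[-0.01,0.06,-0.01,-0.0,-0.01,0.0,-0.3],[-0.01,0.06,-0.01,-0.0,-0.01,0.0,-0.3],[-0.01,0.06,-0.01,-0.0,-0.01,0.0,-0.3],[-0.01,0.06,-0.01,-0.0,-0.01,0.0,-0.3],[-0.01,0.06,-0.01,-0.0,-0.01,0.0,-0.3]]
```

View pics/o2.png

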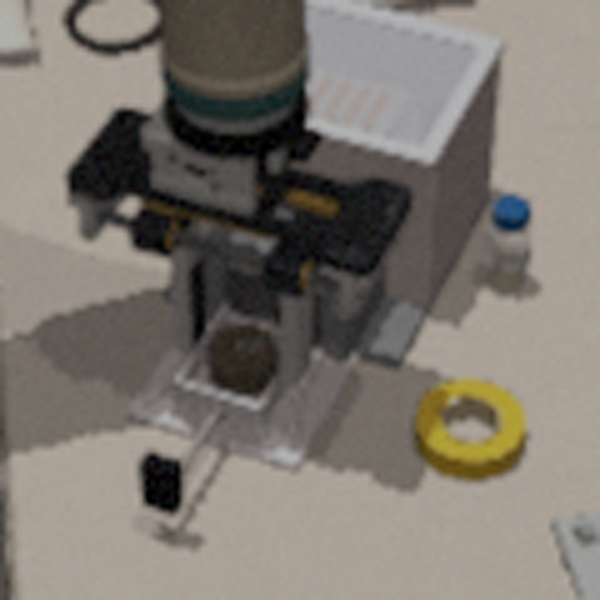

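View pics/o2t.png

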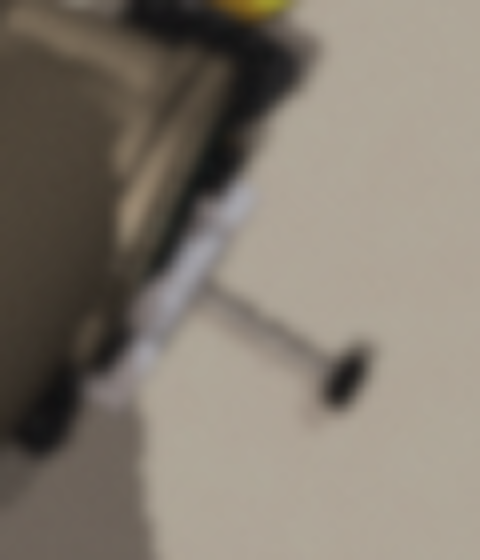

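Request:
send_rows --pt "-0.01 0.04 -0.03 0 -0.02 0 -0.3" --pt "-0.01 0.06 -0.03 0 -0.02 0 -0.3" --pt "-0.01 0.06 -0.02 0 -0.02 0 -0.3" --pt "-0.01 0.06 0 0 0 0 -0.3" --pt "0 0.05 0 0 0 0 -0.3"

```text
t: 18.82
eef_pos: [0.5174, 0.0218, 0.2164]
orientation: [-0.347, 0.346, -0.616, 0.617]
contact_force: [1.0, -0.3, -1.8]
width: 0.569
```

```bash
python3 - <<'E'
from h import *
where()
S=cam('side'); crop(S,'o3',180,300,140,260,5)
E
```

```text
t 18.82 pt world [0.5177 0.0218 0.0174] box [-0.0471  0.0009  0.0174] fing(box) [ 0.001  -0.0016 -1.    ] jaw(box) [ 0.0004 -1.      0.0016] F [ 0.9571 -0.3466 -1.7907] w 0.569 q [-0.2934  0.7666  0.3011  2.033  -0.5341  0.4157 -0.1241]
```

View pics/o3.png

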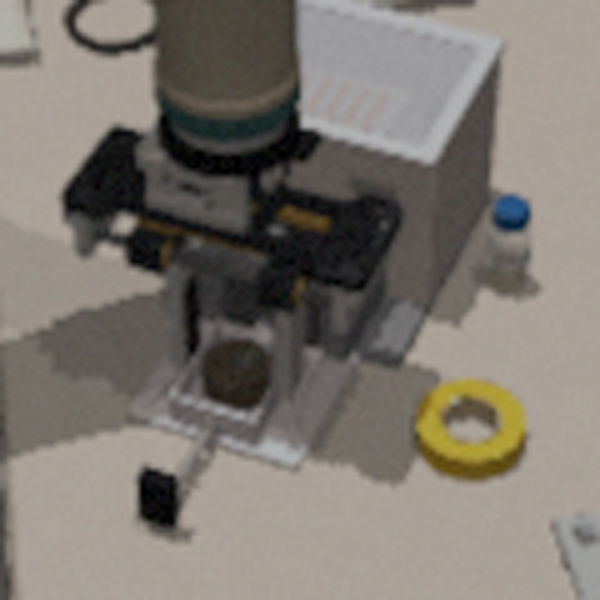

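Request:
send_rows --pt "0 0.03 0 0 0 0 -0.3" --pt "0 0.01 0 0 0 0 -0.3" --pt "0 0 0 0 0 0 -0.3" --pt "0 0 0 0 0 0 0.3" --pt "0 0 0 0 0 0 0.6"

```text
t: 19.5
eef_pos: [0.5176, 0.0214, 0.2147]
orientation: [-0.347, 0.345, -0.616, 0.617]
contact_force: [0.8, 0.1, -0.0]
width: 0.724
```

```bash
python3 - <<'E'
from h import *
where()
E
```

```text
t 19.5 pt world [0.5182 0.0215 0.0157] box [-0.0471  0.0004  0.0157] fing(box) [ 0.0019 -0.0023 -1.    ] jaw(box) [ 0.     -1.      0.0023] F [ 0.8452  0.0804 -0.0155] w 0.724 q [-0.2902  0.7692  0.2976  2.0333 -0.5362  0.411  -0.1219]
```

Now up and back to a spot behind the boat for a clear look.

Request:
send_rows --pt "0 -0.3 0 0 0 0 0.5" --pt "0 -0.6 0 0 0 0 0.2" --pt "0.2 -0.7 0 0 0 0 0" --pt "0.5 -0.3 0 0 0 0 0" --pt "0.5 0 0 0 0 0 0"

```text
t: 20.12
eef_pos: [0.4805, -0.0397, 0.3316]
orientation: [-0.349, 0.347, -0.615, 0.616]
contact_force: [1.4, -0.7, -0.0]
width: 0.496
```

Request:
send_rows --pt "0.6 0 0 0 0 0 0" --pt "0.6 0 0 0 0 0 0" --pt "0.6 0 0 0 0 0 0" --pt "0.5 0 0 0 0 0 0" --pt "0.2 0 0 0 0 0 0"

```text
t: 20.75
eef_pos: [0.4003, -0.173, 0.3323]
orientation: [-0.35, 0.345, -0.614, 0.617]
contact_force: [-0.6, -0.2, 0.3]
width: 0.499
```

```bash
python3 - <<'E'
from h import *
where()
S=cam('side'); crop(S,'p1',185,285,170,270,6)
T=cam('top'); crop(T,'p1t',205,285,180,260,7)
E
```

```text
t 20.75 pt world [ 0.4018 -0.1732  0.1333] box [-0.2739 -0.0014  0.1333] fing(box) [ 0.0031 -0.0068 -1.    ] jaw(box) [ 0.0036 -1.      0.0068] F [-0.5888 -0.2378  0.3182] w 0.499 q [ 0.0433  0.4825  0.4226  2.1766 -0.3808  0.5443  0.2078]
```

View pics/p1.png

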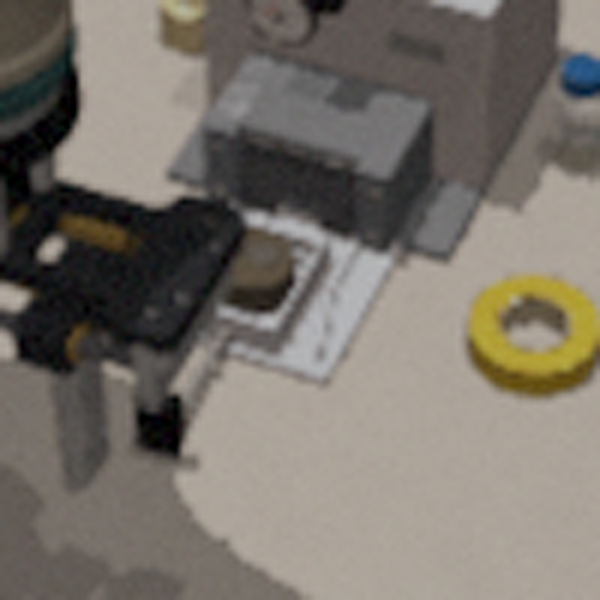

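View pics/p1t.png

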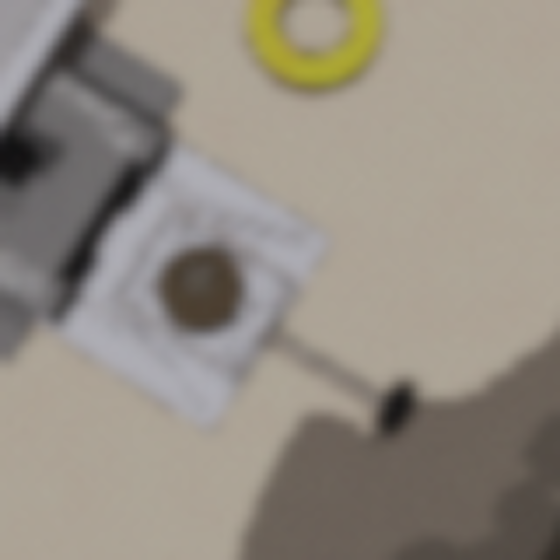

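```bash
python3 - <<'E'
from h import *
T=cam('top')
print(w2b(atz(T,(233.4,220.7),.031)), w2b(atz(T,(261.3,237.8),.044)))
W=cloud(T); im=T['image'].astype(int); B=w2b(W)
m=(im.max(-1)<55)&(B[...,0]>-.19)&(B[...,0]<-.12)&(abs(B[...,1])<.03); print(m.sum(), np.nanmedian(B[m],0))
plan(b2w([-.153,0,.085]),ori(BYAW,0),0,mm=40)
E
```

```text
[-0.0481  0.0019  0.031 ] [-0.1541  0.0015  0.044 ]
12 [-0.1544  0.0028  0.0423]
need 4 rows
[[-0.4,0.16,0.0,-0.01,0.01,-0.0,0],[-0.4,0.16,0.0,-0.01,0.01,-0.0,0],[-0.4,0.16,-0.0,-0.01,0.01,-0.0,0],[-0.4,0.16,-0.0,-0.01,0.01,-0.0,0],[-0.4,0.16,-0.0,-0.01,0.01,-0.0,0]]
```

Request:
send_rows --pt "-0.4 0.1 -0.01 -0.01 0.01 0 0" --pt "-0.4 0.16 -0.01 -0.01 0.01 0 0" --pt "-0.4 0.16 0 -0.01 0.01 0 0" --pt "-0.4 0.16 0 -0.01 0.01 0 0" --pt "-0.4 0.16 0 -0.01 0.01 0 0"

```text
t: 21.52
eef_pos: [0.4676, -0.0591, 0.2872]
orientation: [0.35, -0.346, 0.617, -0.614]
contact_force: [0.2, -0.4, -0.5]
width: 0.498
```

```bash
python3 - <<'E'
from h import *
where()
S=cam('side'); crop(S,'p2',185,285,170,270,6)
plan(b2w([-.154,0.001,.021]),ori(BYAW,0),0,mm=40)
E
```

```text
t 21.52 pt world [ 0.4682 -0.0577  0.0882] box [-0.1407  0.0019  0.0882] fing(box) [ 0.0073  0.0009 -1.    ] jaw(box) [ 0.0047 -1.     -0.0009] F [ 0.1886 -0.4084 -0.5018] w 0.498 q [-0.1886  0.6026  0.3774  2.1224 -0.4718  0.4948  0.0065]
need 2 rows
[[0.05,0.22,0.0,0.0,0.01,-0.01,0],[0.05,0.22,0.0,0.0,0.01,-0.01,0],[0.05,0.22,0.0,0.0,0.01,-0.01,0],[0.05,0.22,0.0,0.0,0.01,-0.01,0],[0.05,0.22,0.0,0.0,0.01,-0.01,0]]
```

View pics/p2.png

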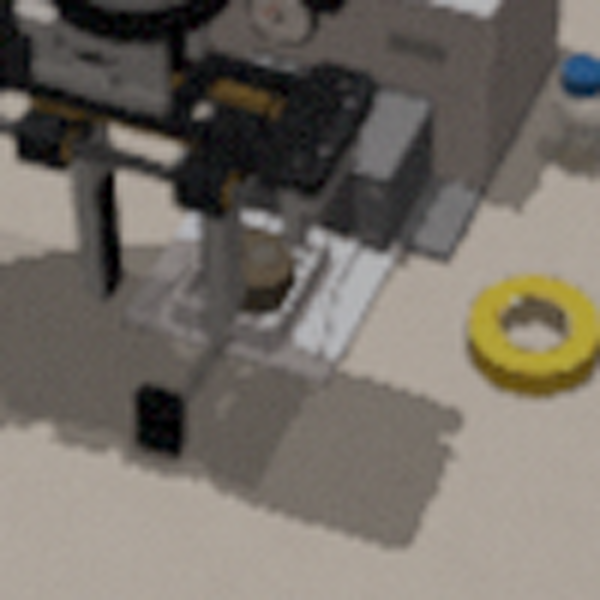

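Request:
send_rows --pt "0.1 0.1 0.01 0 0.01 -0.01 0" --pt "0.08 0.24 0 0 0.01 -0.01 0" --pt "0.04 0.24 0 0 0.01 -0.01 0" --pt "0.02 0.24 0 0 0.01 -0.01 0" --pt "0 0.24 0 0 0.01 -0.01 0"

```text
t: 22.2
eef_pos: [0.4617, -0.0681, 0.2206]
orientation: [0.348, -0.348, 0.616, -0.615]
contact_force: [0.1, 1.4, 0.3]
width: 0.499
```

```bash
python3 - <<'E'
from h import *
where()
S=cam('side'); crop(S,'p3',185,285,170,270,6)
E
```

```text
t 22.2 pt world [ 0.4616 -0.068   0.0216] box [-0.153   0.0022  0.0216] fing(box) [-0.0002  0.0008 -1.    ] jaw(box) [ 0.0043 -1.     -0.0008] F [0.057  1.3782 0.2729] w 0.499 q [-0.084   0.718   0.2528  2.1654 -0.5513  0.3198  0.0942]
```

View pics/p3.png

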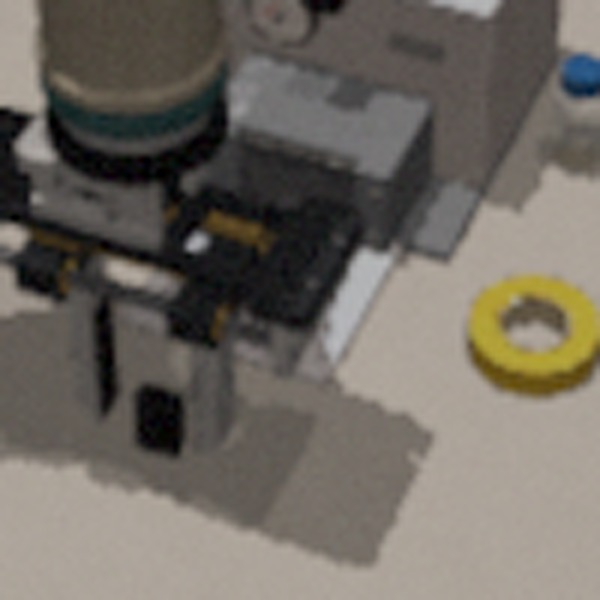

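Request:
send_rows --pt "0 0 0 0 0 0 -0.4" --pt "0 0 0 0 0 0 -0.8" --pt "0 0 0 0 0 0 -0.8" --pt "-0.05 0 0 0 0 0 -0.8" --pt "-0.1 0 0 0 0 0 -0.8" --force 10

```text
t: 22.88
eef_pos: [0.4661, -0.0607, 0.2199]
orientation: [0.347, -0.348, 0.616, -0.616]
contact_force: [-0.4, -0.4, -1.7]
width: 0.235
```

```bash
python3 - <<'E'
from h import *
where()
plan(b2w([-.100,0.001,.022]),ori(BYAW,0),-.8,mm=40)
E
```

```text
t 22.88 pt world [ 0.4656 -0.0607  0.0209] box [-0.1446  0.0026  0.0209] fing(box) [-0.0013  0.0018 -1.    ] jaw(box) [ 0.003  -1.     -0.0018] F [-0.3674 -0.3895 -1.6635] w 0.235 q [-0.1053  0.7224  0.2601  2.1565 -0.5544  0.3282  0.0786]
need 2 rows
[[-0.15,-0.0,0.0,0.0,0.0,0.0,-0.8],[-0.15,-0.0,0.0,0.0,0.0,0.0,-0.8],[-0.15,-0.0,0.0,0.0,0.0,0.0,-0.8],[-0.15,-0.0,0.0,0.0,0.0,0.0,-0.8],[-0.15,-0.0,0.0,0.0,0.0,0.0,-0.8]]
```

Request:
send_rows --pt "-0.14 0 0 0 0 0 -0.8" --pt "-0.14 0 0 0 0 0 -0.8" --pt "-0.14 0 0 0 0 0 -0.8" --pt "-0.14 0 0 0 0 0 -0.8" --pt "-0.14 0 0 0 0 0 -0.8"

```text
t: 23.5
eef_pos: [0.4889, -0.0222, 0.2197]
orientation: [0.346, -0.349, 0.616, -0.616]
contact_force: [-1.3, -1.4, 0.1]
width: 0.235
```

```bash
python3 - <<'E'
from h import *
where()
S=cam('side'); crop(S,'r1',185,285,150,250,6)
T=cam('top'); crop(T,'r1t',205,285,180,260,7)
plan(b2w([-.060,0.001,.022]),ori(BYAW,0),-.8,mm=40)
E
```

```text
t 23.5 pt world [ 0.4882 -0.0224  0.0207] box [-0.1001  0.0032  0.0207] fing(box) [-0.0026  0.0023 -1.    ] jaw(box) [ 0.0037 -1.     -0.0023] F [-1.3167 -1.415   0.0706] w 0.235 q [-0.2089  0.7403  0.2956  2.1055 -0.5632  0.3749  0.0011]
need 1 rows
[[-0.13,-0.0,0.01,0.0,0.01,0.0,-0.8],[-0.13,-0.0,0.01,0.0,0.01,0.0,-0.8],[-0.13,-0.0,0.01,0.0,0.01,0.0,-0.8],[-0.13,-0.0,0.01,0.0,0.01,0.0,-0.8],[-0.13,-0.0,0.01,0.0,0.01,0.0,-0.8]]
```

View pics/r1.png

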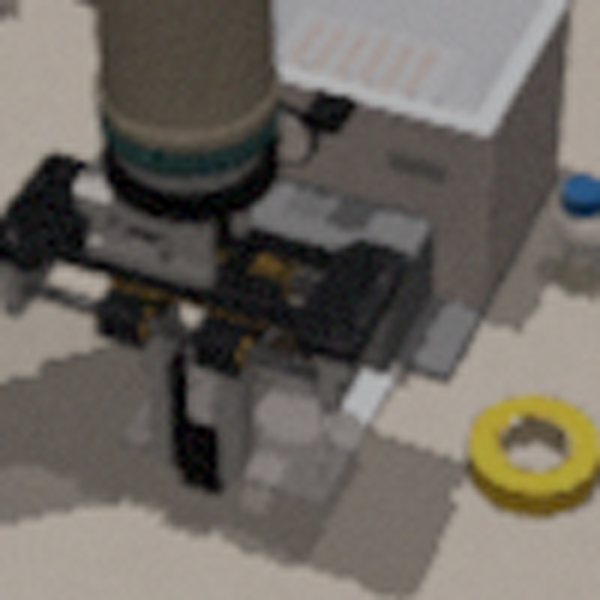

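View pics/r1t.png

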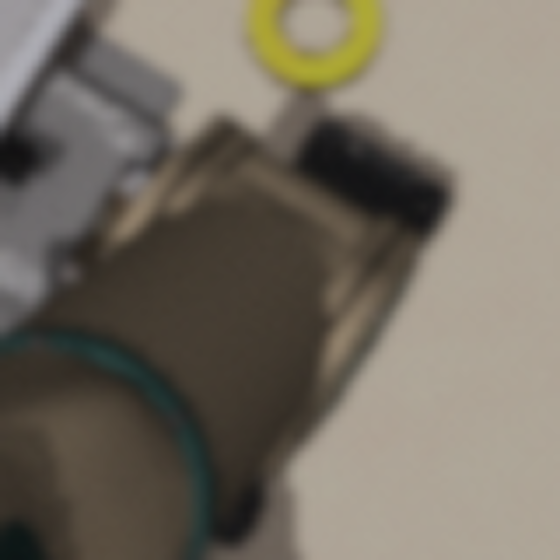

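Request:
send_rows --pt "-0.14 0 0.01 0 0 0 -0.8" --pt "-0.14 0 0.01 0 0 0 -0.8" --pt "-0.14 0 0.01 0 0 0 -0.8" --pt "-0.14 0 0 0 0 0 -0.8" --pt "-0.14 0 0 0 0 0 -0.8"

```text
t: 24.22
eef_pos: [0.5137, 0.0154, 0.2196]
orientation: [0.347, -0.349, 0.616, -0.615]
contact_force: [-0.5, -1.7, -1.1]
width: 0.232
```

```bash
python3 - <<'E'
from h import *
where()
plan(b2w([-.0155,0.001,.022]),ori(BYAW,0),-.8,mm=40)
E
```

```text
t 24.23 pt world [0.5131 0.0154 0.0206] box [-0.055   0.0016  0.0206] fing(box) [-0.0018  0.0025 -1.    ] jaw(box) [ 0.0041 -1.     -0.0025] F [-0.4553 -1.6885 -1.0894] w 0.232 q [-0.3003  0.7629  0.3295  2.0406 -0.5666  0.4296 -0.0755]
need 1 rows
[[-0.13,-0.0,0.0,0.0,0.0,0.0,-0.8],[-0.13,-0.0,0.0,0.0,0.0,0.0,-0.8],[-0.13,-0.0,0.0,0.0,0.0,0.0,-0.8],[-0.13,-0.0,0.0,0.0,0.0,0.0,-0.8],[-0.13,-0.0,0.0,0.0,0.0,0.0,-0.8]]
```

Request:
send_rows --pt "-0.13 0 0 0 0 0 -0.8" --pt "-0.13 0 0 0 0 0 -0.8" --pt "-0.13 0 0 0 0 0 -0.8" --pt "-0.13 0 0 0 0 0 -0.8" --pt "-0.13 0 0 0 0 0 -0.8"

```text
t: 24.85
eef_pos: [0.5354, 0.0517, 0.2195]
orientation: [0.347, -0.349, 0.616, -0.615]
contact_force: [0.0, 0.1, -0.1]
width: 0.239
```

```bash
python3 - <<'E'
from h import *
where()
S=cam('side'); crop(S,'r2',185,285,150,250,6)
E
```

```text
t 24.85 pt world [0.5348 0.0518 0.0205] box [-0.0125  0.0019  0.0205] fing(box) [-0.0012  0.0026 -1.    ] jaw(box) [ 0.0047 -1.     -0.0026] F [ 0.0355  0.1211 -0.1107] w 0.239 q [-0.3786  0.7861  0.3583  1.9764 -0.5675  0.4812 -0.147 ]
```

View pics/r2.png

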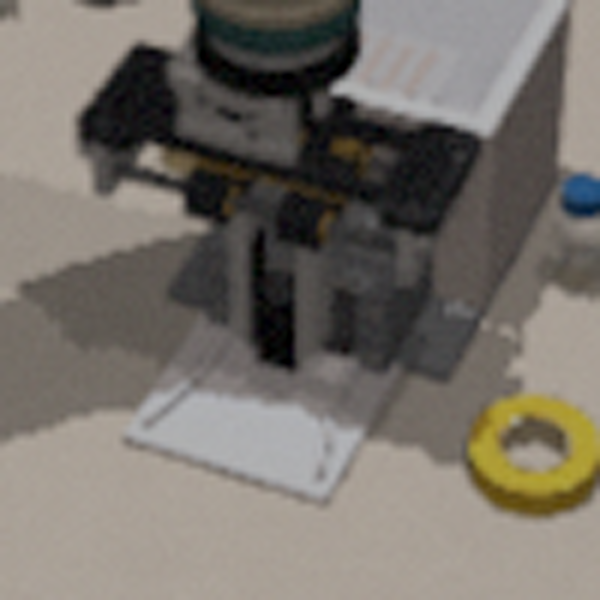

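Request:
send_rows --pt "0.02 0 0 0 0 0 -0.8" --pt "0 0 0 0 0 0 -0.2" --pt "0 0 0 0 0 0 0.1" --pt "0 0 0 0 0 0 0.1" --pt "0 -0.15 0 0 0 0 0.1"

```text
t: 25.52
eef_pos: [0.5351, 0.0515, 0.2287]
orientation: [0.348, -0.349, 0.616, -0.615]
contact_force: [-0.3, -0.0, -0.5]
width: 0.546
```

Request:
send_rows --pt "0 -0.4 0 0 0 0 0.1" --pt "0.1 -0.6 0 0 0 0 0.1" --pt "0.6 -0.3 0 0 0 0 0.1" --pt "0.8 0 0 0 0 0 0.1" --pt "0.8 0 0 0 0 0 0.1"

```text
t: 26.15
eef_pos: [0.465, -0.067, 0.3121]
orientation: [-0.352, 0.349, -0.614, 0.614]
contact_force: [1.3, -1.1, 0.7]
width: 0.551
```

Request:
send_rows --pt "0.8 0 0 0 0 0 0.1" --pt "0.8 0 0 0 0 0 0.1" --pt "0.5 0 0 0 0 0 0.1" --pt "0.3 0 0 0 0 0 0.1" --pt "0 0 0 0 0 0 0.1"

```text
t: 26.78
eef_pos: [0.387, -0.1983, 0.3153]
orientation: [-0.35, 0.345, -0.614, 0.617]
contact_force: [-0.3, -0.0, 0.2]
width: 0.551
```

```bash
python3 - <<'E'
from h import *
where()
S=cam('side'); crop(S,'s1',205,305,130,240,6)
T=cam('top'); crop(T,'s1t',155,275,150,250,6)
im=T['image'].astype(int); B=w2b(cloud(T))
m=(im.max(-1)<50)&(B[...,0]>-.05)&(B[...,0]<0.01)&(abs(B[...,1])<.02)&(B[...,2]>.025)&(B[...,2]<.055); print(m.sum(), np.nanmedian(B[m],0))
for c in (S,T):
    B=w2b(cloud(c)); m=(abs(B[...,1])<.07)&(B[...,0]>.07)&(B[...,0]<.175)&(B[...,2]>.09)&(B[...,2]<.2); q=B[m]; print(len(q),np.linalg.lstsq(np.c_[q[:,0],q[:,1],np.ones(len(q))],q[:,2],rcond=None)[0])
E
```

```text
t 26.77 pt world [ 0.3887 -0.1985  0.1163] box [-0.3023 -0.0034  0.1163] fing(box) [ 0.0037 -0.0079 -1.    ] jaw(box) [ 0.0048 -1.      0.0079] F [-0.315  -0.0356  0.226 ] w 0.551 q [ 0.1217  0.5138  0.409   2.1959 -0.4285  0.4983  0.3206]
26 [0.0073 0.0031 0.0348]
1008 [0.0052 0.0012 0.1296]
1563 [ 0.0073 -0.002   0.1285]
```

View pics/s1.png

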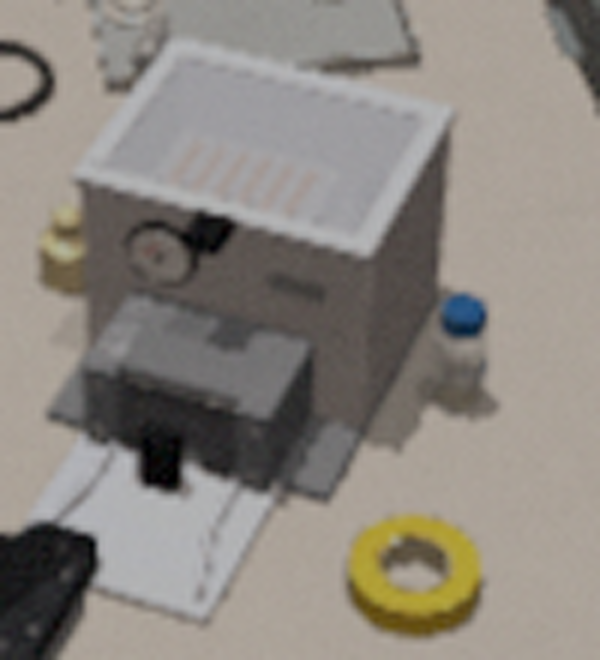

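View pics/s1t.png

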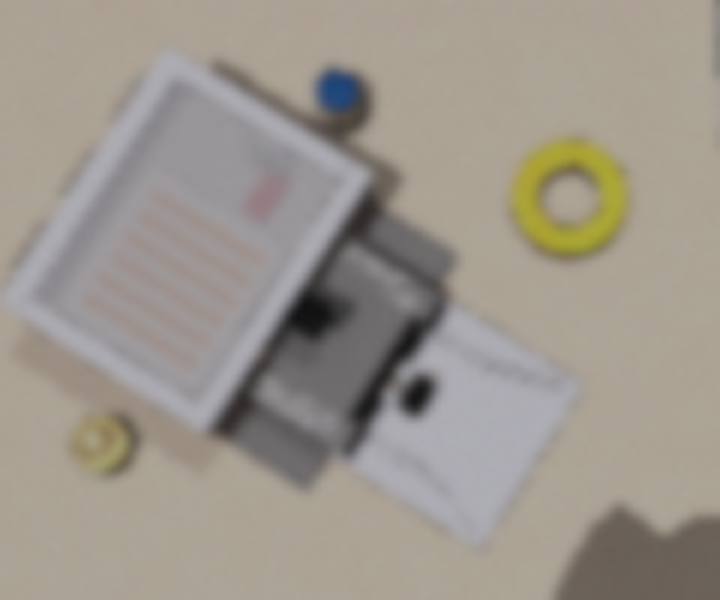

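```bash
python3 - <<'E'
from fit import *
T=cam('top');S=cam('side')
t=lambda x,y:px(x,y,6,155,150); s=lambda x,y:px(x,y,6,205,130)
for z in(.036,.044): print('grip top cam',w2b(atz(T,t(417,394),z)))
for z in(.025,): print('grip side cam',w2b(atz(S,s(161,462),z)))
print('grip bottom front edge side',w2b(atz(S,s(158,489),.0075)), 'expect x=grip-6')
print('sill out corners top',[w2b(atz(T,t(*p),.006)) for p in((580,385),(485,548))],'side',[w2b(atz(S,s(*p),.006)) for p in((208,621),)])
for p in((437,292),(345,448)): print('snout front roof top',w2b(atz(T,t(*p),.06)))
print('flap/lid')
crop(S,'s2',215,265,180,220,12)
E
```

```text
grip top cam [-0.0136  0.003   0.036 ]
grip top cam [-0.0145  0.0033  0.044 ]
grip side cam [-0.0143  0.0009  0.025 ]
grip bottom front edge side [-0.0164  0.0018  0.0075] expect x=grip-6
sill out corners top [array([-0.0836, -0.0496,  0.006 ]), array([-0.0868,  0.0535,  0.006 ])] side [array([-0.086 , -0.0543,  0.006 ])]
snout front roof top [ 0.0038 -0.0477  0.06  ]
snout front roof top [0.0007 0.0482 0.06  ]
flap/lid
```

View pics/s2.png

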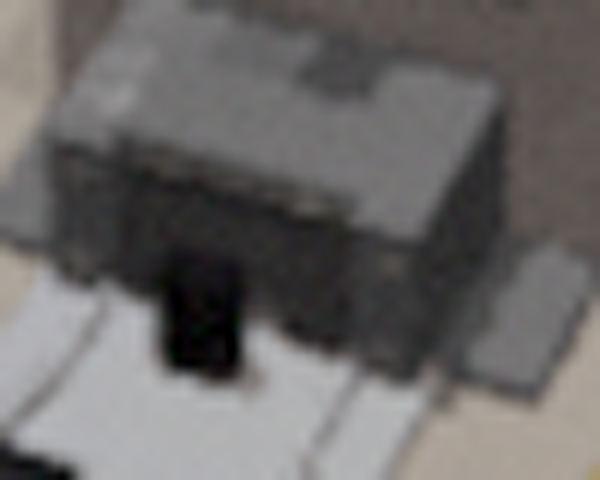

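```bash
python3 - <<'E'
from h import *
S=cam('side'); B=w2b(cloud(S))
for lo,hi in((-.028,-.014),(.014,.028)):
  for z in(.012,.020,.028,.036,.044):
    m=(B[...,1]>lo)&(B[...,1]<hi)&(abs(B[...,2]-z)<.004)&(B[...,0]>-.02)&(B[...,0]<.12); q=B[m]; print(lo,z,len(q),np.percentile(q[:,0],[10,50,90]) if len(q) else '', 'expect',.003+(z-.009)/41*9)
print('reference snout front', [np.percentile(B[(abs(B[...,1])>.036)&(abs(B[...,1])<.048)&(abs(B[...,2]-z)<.006)&(B[...,0]>-.02)&(B[...,0]<.05)][:,0],50) for z in(.025,.04)])
E
```

```text
-0.028 0.012 14 [-0.0165 -0.0003  0.0028] expect 0.003658536585365854
-0.028 0.02 10 [-0.0006  0.0029  0.0061] expect 0.005414634146341464
-0.028 0.028 7 [0.0009 0.0028 0.0044] expect 0.007170731707317074
-0.028 0.036 13 [0.0032 0.0069 0.0079] expect 0.008926829268292682
-0.028 0.044 10 [0.0062 0.0081 0.0104] expect 0.010682926829268292
0.014 0.012 7 [-0.0134 -0.0005  0.0022] expect 0.003658536585365854
0.014 0.02 4 [0.003  0.0053 0.0062] expect 0.005414634146341464
0.014 0.028 10 [0.0034 0.0061 0.0079] expect 0.007170731707317074
0.014 0.036 11 [0.0051 0.0071 0.0097] expect 0.008926829268292682
0.014 0.044 8 [0.0077 0.0089 0.0105] expect 0.010682926829268292
reference snout front [np.float64(-0.00036200391112134066), np.float64(-0.0017253618222466828)]
```

```bash
python3 - <<'E'
from h import *
print(order.job_done())
E
```

```text
the job is handed in; nothing more can be done
None
```

The job is done and handed in at about 27 s. I pressed the red knee down about 20 mm, lowered the lid until it met the rim, and set the larger boat with its puck on the sill. Then I held its grip, pushed it in through the flap, let go and backed the arm clear.

**Last checks, all from the camera images:**
- **Lid:** its top is level to under 0.01 rad, so it is shut. The last push down on it peaked at about 72 N at the wrist, harder than needed but under the 120 N limit.
- **Flap:** its surface follows the closed profile to within a few mm, with the boat's rod through the notch.
- **Boat:** its middle is about 90 to 92 mm past the lip, inside the 80 to 98 mm window. The camera and arm readings differed by 2 to 3 mm.
- **Bystanders:** the vial, brass weight and tape roll look unmoved.

**Not checked:** the puck can't be seen inside the bay. When last seen, before the push, it lay in the middle of the boat, and the push was slow with less than 3 N of force.

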